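Photograph the crucible through the furnace's sight port

ROBOT

A 6-joint arm with a two-finger parallel gripper is mounted at the origin on the work surface; the furniture and walls round the work are solid. World frame = base frame: x ahead of the robot, y to its left, z up, the work surface at z = 0. Lengths are in mm, angles in degrees, forces in N, time in s.
With the tool pointing down it reaches from about 300 to 850 mm from the base axis. Payload 4.2 kg.
Tool frame: the origin (TCP) lies between the finger pads; the fingertips stand ahead of it and the grasp point (between the pads) lies 8 mm behind it (env.tip_reach is the x of the fingertips in the tool frame, in mm); x points along the fingers, y is the direction in which the jaws open and shut, and the axes are right-handed (so a half turn about x gives the same grasp; the last joint's range is limited). The gripper opens to 91 mm and grips with 3 to 60 N. Pads are 32 mm wide; open, the fingers measure 118 mm over their backs; the gripper's body (76 mm by 178 mm) begins 60 mm behind the grasp point.
Start: joints at [-71.505, 18.312, 89.639, -0, 72.044, -1.146], TCP at [193.276, -541.559, 224.976] pointing down, gripper open.
Joint ranges: [-177.97, 177.97], [-48.28, 115.42], [12.27, 149.76], [-77.06, 257.06], [2.81, 150.46], [-146.56, 146.56]. Speed limits (degrees/s): [147.25, 147.25, 180, 180, 180, 180].

INTERFACE

Orientations are given as [roll, pitch, yaw] about the fixed x, y, z axes, in that order (R = Rz(yaw) Ry(pitch) Rx(roll)).
In Python, from workcell import env, cams gives the robot as it stands.
- The arm moves only by the tool arm_command, never from a script. Its argument "deltas" is a list of rows, each a list of 3 entries, a list of its own where there are three numbers: the opening, from 0 (shut) to 1 (fully open), then the shift along the world's x, y, z in mm, then the turn about the world's z in rad. A call has 1 to 20 rows; each row is the pose to reach, as a shift and turn from the pose commanded when the call began; what a row does not reach only later rows make up. A row lasts 1/10 s, in which the tool goes at most 50 mm and 8.59 degrees, less where a joint would pass 70% of its speed; a pose out of reach is approached as far as the arm can. A call with a gripper value outside its range is refused whole. The fingers move at their own pace and stop on an object; "grip_force" is the grip in N (left out, the last holds). Time passes only in rows, so rows that repeat a pose let the fingers close. It gives the time, the measured TCP pose, the force and the opening at its end, in the units of the state.
- env.state(): the state, without advancing time (a new reading comes with each control period).
- cams.grab_frame(name): name is "side" or "top" or "wrist"; returns a dict with "img" (400x640x3 uint8, red, green, blue), "K" (3x3 intrinsics, pixels), "rvec" (rotation vector, rad) and "tvec" (3), from world to camera coordinates, as OpenCV has them. Camera axes: x right, y down, z forward; pixel columns grow to the right and rows downward; lengths in mm; the calibration is good to about 2 mm. A picture is of the moment at which its call begins. There is no depth.
- env.job_done(): hands the job in, once; it reports no verdict.
Trained networks look in a picture, given as the dict that the camera call returned (one of the last four; its "shot" number tells which), for a name from the list of things; names that differ only in an ending like _2 or _b are one class to them, and where a whole thing is asked for, a point or a joint stands for the part that bears it (a point fixed in the world has none). Each returns a list of dicts, best first, with "conf" (0 to 1); they miss things now and then, are a little off and sometimes report something else, mostly with a low value. They report only what shows in the picture. A call takes as long as a camera call.
- cams.silhouettes(picture, name): "region" (400x640 bool, what is visible of it) and "centre" ([column, row] in pixels, amid what is visible of it).
The state is a dict: "time_s": time; "qpos": joint angles; "qvel": joint speeds; "effort": joint torques, N m; "ee_pos": TCP position; "ee_rot": TCP orientation; "force": force on the tool from outside, world axes, zero at the start; "torque": the same for the moment, N m; "gripper_width": finger opening in mm.
Only numpy, scipy, OpenCV 4.12 (cv2) and the standard library are available. Lean on these libraries where they do the work, as an engineer would, in place of code of your own. Each camera call takes 0.05 s, during which the arm holds its last target.

TASK

Before the next melt the crucible has to be checked. Swing the cover plate of the furnace's sight port sideways about its screw until the port is fully uncovered, take the inspection camera pen from its stand and hold it still for about three seconds with the lens 1 to 4 cm in front of the middle of the open port, looking straight down the tube. Then lay the pen back in its stand as it was, seated on the ledge, and swing the cover fully shut against its stop, without knocking the camera against the furnace or disturbing the bottle, the bronze sprue cone and the emery roll; let go of everything.

Things in the scene. Friction and masses are not known exactly. Their poses are not given: they have to be found in the camera images.
- furnace: round bench furnace, fixed: grey drum 156 mm across, 120 mm high with its dark lid; regulator box (66 x 34 mm, 82 mm high) on the left flank out to 107 mm; bow handle on the lid up to 154 mm. Origin: centre of the underside; -x axis: its front, with the sight port, roughly toward the robot; y left, z up
- sight_port: hole 32 mm across in a dark steel flange on a tube that leans 35 degrees from vertical to the furnace's front. Origin: hole's centre in the flange's outer face, 161 mm up; z: outward along the tube, x: up-slope in the face, y: left. Flange: x -38..66, y -40..40 mm; stop pins 6 mm proud at (0, 24.5), (56.5, -22) mm; bolt heads 6 mm proud at the corners
- port_cover (a joint): turn of the steel cover plate about its pivot screw, rad: 0 = shut against its stop, centred on the port; grows as it swings toward -y of the sight port's frame (counter-clockwise seen from outside) up to 1.6 at the open stop; the port is fully uncovered from 0.95 on. Light friction (1.2 N at the knob); stays where it is left
- cover_knob (a point): point on the axis of the cover's round black knob, 15 mm above the plate's outer face and 10 mm below the knob's top. The knob stands along the flange's normal, 42 mm from the pivot (over the port when shut); widest diameter 15 mm, 25 mm tall. Axes of the cover: z outward, x from knob to pivot
- cover_pivot (a point): centre of the pivot screw on the underside of the cover plate (3 mm thick; screw head 8 mm above this point), 42 mm up-slope of the port's centre; z outward along the flange's normal = the hinge axis
- pen_stand: desk stand, dark steel foot 86 x 76 mm and 12 mm high, fixed to the bench. Origin on the bench under the pen's seat; its front (-x axis) is roughly toward the robot; the pen leans 25 degrees from vertical with its tail to the front
- pen_rest: open V trough of the stand. Origin: seat of the pen's shoulder on the ledge, 62 mm above the bench, on the axis of the seated pen; z: up along the seated pen, leaning 25 degrees from vertical to the stand's front; x: out of the open side; y: left. Two 45-degree walls on the -x side, up to z = 44 mm and 20 mm either side; the ledge has a 15 mm slot, open toward +x, for the nose
- camera_pen: loose inspection camera pen, about 90 g: grey round barrel 26 mm across and 100 mm long, steel nose 11 mm across and 40 mm long. Origin: on the axis at the shoulder where the barrel meets the nose; z axis along the pen to the tail (tail at z = +100 mm, lens at z = -40 mm). Seated, its origin and z axis coincide with those of pen_rest, and the upper 56 mm of the barrel stand clear of the trough
- pen_lens (a point): lens at the tip of the pen's nose, 40 mm below the shoulder; the camera looks along -z of the pen
- flux_bottle: bystander: white bottle with a blue cap, 47 mm across, 84 mm high, standing on the bench; origin at its underside
- sprue_button: bystander: bronze cone with a neck, 44 mm across, 46 mm high; origin at its underside
- emery_roll: bystander: brown roll of emery tape, 60 mm across, 25 mm high; origin at its underside

How it is judged:
By the outcome, as a careful person would: the job done as asked, in the order asked, and still so for the second after the job is handed in, with the robot touching nothing.
It also fails if it takes over 72 s, if anything falls off the work surface, if the arm or the gripper's body presses on something with over 40 N, if the wrist force passes 120 N, or if a joint passes its speed limit or range.

## Working session

There is one attempt and no reset: what is moved stays moved. The work goes in short steps, Python scripts to look and compute and a tool call to move; the robot and the scene stay as the last step left them, time stands still between calls to the robot, and variables do not carry over. Pictures are saved under pics/ and viewed, and the job is handed in when it is done.

Besides the shell and the picture viewer there is one more tool, called by a JSON object that holds its "name" and its "arguments", one argument or row to a line. arm_command: Moves the arm, as the interface text tells. Its arguments: {"type":"object","properties":{"deltas":{"type":"array","items":{"type":"array"}},"grip_force":{"type":"number"}},"required":["deltas"]}

```bash
ls; mkdir -p pics; python3 - <<'E'
from workcell import env,cams
import cv2,numpy as np
s=env.state();print(s,env.tip_reach)
for n in ["side","top","wrist"]:
    f=cams.grab_frame(n);cv2.imwrite(f"pics/a_{n}.png",f["img"][:,:,::-1])
    R=cv2.Rodrigues(f["rvec"])[0];print(n,f["shot"],(-R.T@f["tvec"]).round(),R[2].round(2),f["K"][0,0])
E
```

```text
pics
{'time_s': 0.0, 'qpos': array([-7.15031420e+01,  1.83527279e+01,  8.97058417e+01, -1.28779142e-03,
        7.20450170e+01, -1.14580312e+00]), 'qvel': array([-0.0646862 , -0.04141829, -0.00868671, -0.05856031, -0.03409373,
       -0.05171882]), 'effort': array([-6.01507036e-04, -4.12456083e+01, -2.31970614e+01,  7.27649429e-02,
        4.57339932e-02, -1.36368026e-04]), 'ee_pos': array([ 193.12852583, -541.07869719,  224.11320592]), 'ee_rot': array([-90.46861924,  89.89640621, 109.17443999]), 'force': array([-0.23704532,  0.09790344, -0.130995  ]), 'torque': array([-0.07908848,  0.04099045, -0.02904867]), 'gripper_width': 91.34654119560768} 11.0
side 1 [ 163. 1120.  843.] [ 0.28 -0.79 -0.54] 501.19252358701317
top 2 [ 351.   87. 1071.] [ 0.18  0.01 -0.98] 369.3013893874369
wrist 3 [ 255. -517.  384.] [-0.23 -0.08 -0.97] 354.8077327492837
```

View pics/a_side.png

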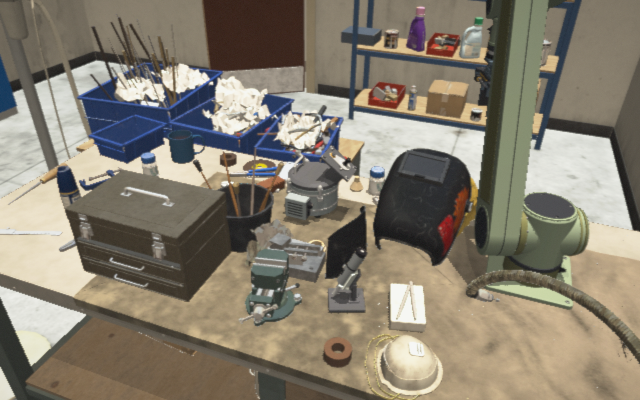

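View pics/a_top.png

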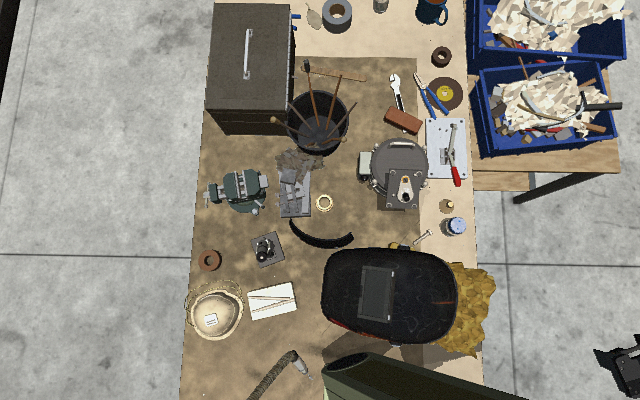

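View pics/a_wrist.png

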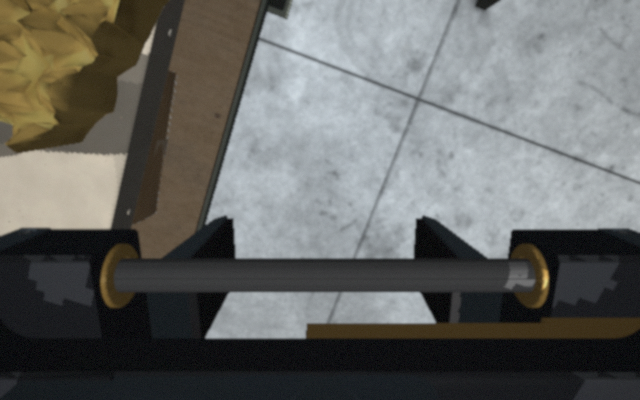

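```bash
cat > h.py <<'E'
from workcell import env,cams
import cv2,numpy as np
def P(f):
    R=cv2.Rodrigues(f["rvec"])[0];return R,np.array(f["tvec"]).ravel(),np.array(f["K"])
def proj(f,X):
    return cv2.projectPoints(np.atleast_2d(X).astype(float),np.array(f["rvec"]),np.array(f["tvec"]),np.array(f["K"]),None)[0][:,0]
def ray(f,uv):
    R,t,K=P(f);d=R.T@np.linalg.inv(K)@np.array([uv[0],uv[1],1.]);return -R.T@t,d/np.linalg.norm(d)
def onz(f,uv,z):
    c,d=ray(f,uv);return c+d*(z-c[2])/d[2]
def tri(obs):
    A=np.zeros((3,3));b=np.zeros(3)
    for f,uv in obs:
        c,d=ray(f,uv);M=np.eye(3)-np.outer(d,d);A+=M;b+=M@c
    return np.linalg.solve(A,b)
def crop(f,x0,y0,x1,y1,name,s=None):
    im=f["img"][y0:y1,x0:x1,::-1];s=s or min(800/(x1-x0),600/(y1-y0))
    cv2.imwrite(name,cv2.resize(im,None,fx=s,fy=s,interpolation=cv2.INTER_CUBIC))
E
python3 - <<'E'
from h import *
import pickle
fs={n:cams.grab_frame(n) for n in ["side","top"]}
pickle.dump(fs,open("f0.pkl","wb"))
res={}
for n,f in fs.items():
    for t in ["furnace","sight_port","port_cover","cover_knob","pen_stand","camera_pen","flux_bottle","sprue_button","emery_roll"]:
        for d in cams.silhouettes(f,t)[:2]:
            r=d["region"];ys,xs=np.where(r);print(n,t,round(d["conf"],2),np.round(d["centre"],1),r.sum(),xs.min(),xs.max(),ys.min(),ys.max())
            res.setdefault((n,t),d)
pickle.dump(res,open("s0.pkl","wb"))
crop(fs["top"],340,120,480,240,"pics/t1.png");crop(fs["top"],230,215,310,275,"pics/t2.png")
crop(fs["side"],270,135,400,225,"pics/s1.png");crop(fs["side"],310,200,400,320,"pics/s2.png")
for uv,z in [((267,248),62),((403,190),161),((322,237),100),((400,320),0),((270,300),0)]: print(uv,onz(fs["top"],uv,z).round())
E
```

```text
side furnace 0.36 [339.9 161. ] 190 330 350 153 169
side sight_port 0.79 [331.8 169.5] 558 321 356 146 183
side port_cover 0.72 [340.5 161.7] 185 331 351 154 169
side cover_knob 0.69 [344.5 161.5] 211 330 351 153 170
side pen_stand 0.94 [348.4 300.5] 914 329 366 272 312
side camera_pen 0.72 [349.  267.8] 491 332 366 248 295
side flux_bottle 0.82 [377.6 180.4] 388 369 384 166 194
side sprue_button 0.63 [357.4 187. ] 111 351 362 177 191
side emery_roll 0.71 [334.2 352.2] 688 324 351 338 366
top furnace 0.55 [395.8 173.3] 3752 358 428 138 209
top furnace 0.36 [209.7 260.9] 388 198 221 250 271
top sight_port 0.64 [397.5 187.2] 957 385 421 169 208
top sight_port 0.37 [264.3 249.3] 219 256 267 238 262
top port_cover 0.52 [401.  190.5] 319 397 412 175 202
top port_cover 0.44 [212.4 258.7] 431 198 222 250 271
top cover_knob 0.58 [404.2 189. ] 360 397 414 175 203
top pen_stand 0.85 [271.3 247.6] 676 250 284 231 267
top camera_pen 0.5 [258.9 248.1] 228 256 267 238 262
top flux_bottle 0.74 [455.6 228.1] 385 441 465 217 235
top sprue_button 0.73 [446.2 202.9] 160 439 452 199 213
top emery_roll 0.56 [205.1 257.6] 330 198 221 250 269
(267, 248) [408. 262.  62.]
(403, 190) [553. -91. 161.]
(322, 237) [437. 112. 100.]
(400, 320) [ 219. -107.    0.]
(270, 300) [266. 257.   0.]
```

View pics/t1.png

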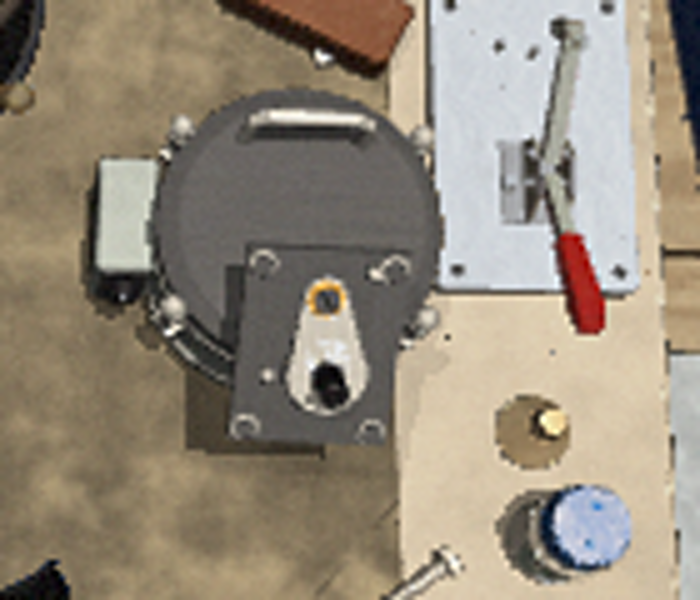

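View pics/t2.png

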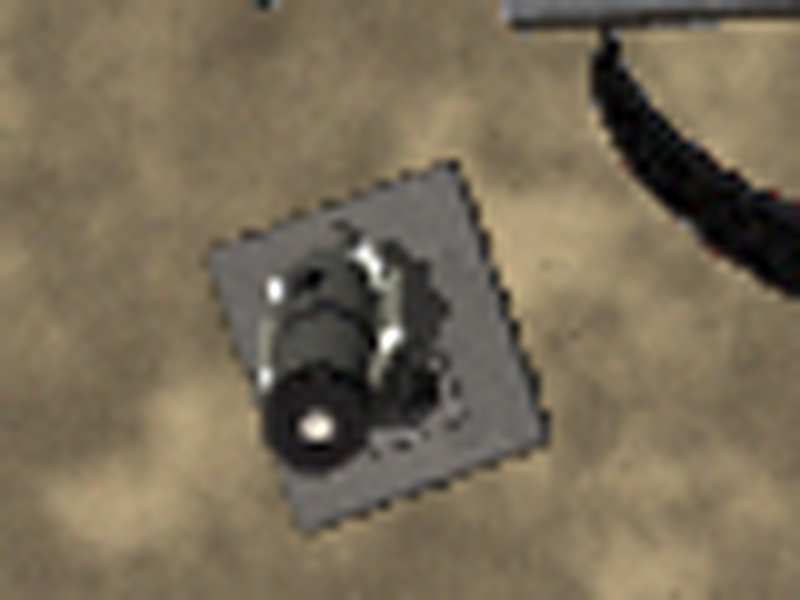

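View pics/s1.png

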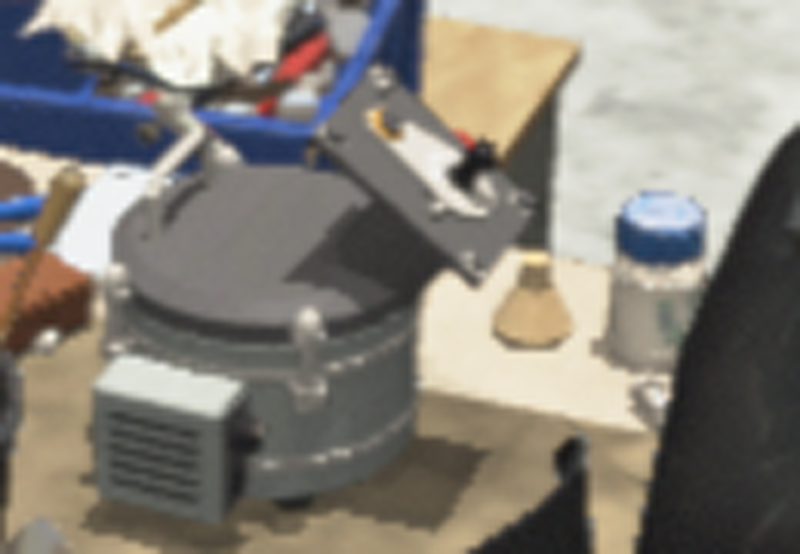

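View pics/s2.png

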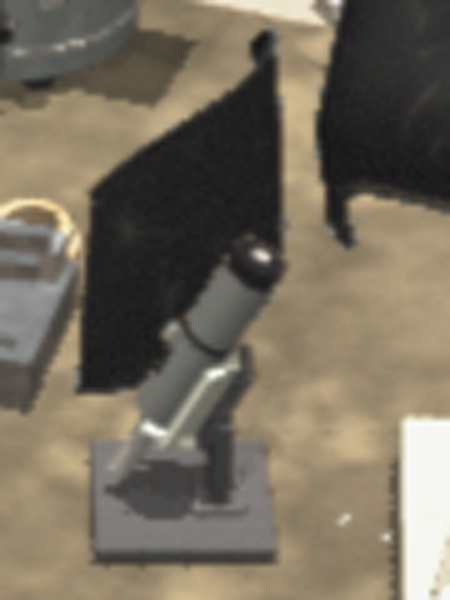

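```bash
cat > geo.py <<'E'
import numpy as np
from scipy.spatial.transform import Rotation as Ro
def Rport(yaw): # deg
    return Ro.from_euler('z',yaw,degrees=True).as_matrix()@np.array([[np.cos(np.radians(35)),0,-np.sin(np.radians(35))],[0,1,0],[np.sin(np.radians(35)),0,np.cos(np.radians(35))]])
def Rrest(yaw,t=25):
    t=np.radians(t);return Ro.from_euler('z',yaw,degrees=True).as_matrix()@np.array([[np.cos(t),0,-np.sin(t)],[0,1,0],[np.sin(t),0,np.cos(t)]])
E
python3 - <<'E'
from h import *;from geo import *
import pickle
from scipy.optimize import least_squares
fs=pickle.load(open("f0.pkl","rb"))
T=lambda u,v,s=5.,o=(340,120):np.array([u/s+o[0]-.4,v/s+o[1]-.4])
S=lambda u,v:np.array([u/6.154+270-.4,v/6.154+135-.4])
pt=[((66,40,0),T(248,245)),((66,-40,0),T(412,248)),((-38,-40,0),T(385,445)),((-38,40,0),T(230,440)),((42,0,8),T(328,298))]
ps=[((66,-40,0),S(378,68)),((66,40,0),S(320,128)),((-38,40,0),S(478,284)),((-38,-40,0),S(535,208))]
def res(p,full=False):
    R=Rport(p[2]);c=np.array([p[0],p[1],p[3]])
    r=[]
    for n,l in(("top",pt),("side",ps)):
        for X,uv in l: r.append(proj(fs[n],R@np.array(X)+c)[0]-uv)
    r=np.array(r)
    return r if full else np.append(r.ravel(),(p[3]-161)/3)
s=least_squares(res,[553,-91,0,161]);print(s.x.round(1));print(res(s.x,True).round(1).tolist())
# stand
T2=lambda u,v:T(u,v,10.,(230,215)); S2=lambda u,v:np.array([u/5+310-.4,v/5+200-.4])
C=[onz(fs["top"],T2(*q),12) for q in [(210,250),(455,160),(548,435),(308,530)]]
for c in C: print(c.round(1))
for i in range(4):
    e=C[(i+1)%4]-C[i];print(np.linalg.norm(e).round(1),np.degrees(np.arctan2(e[1],e[0])).round(1))
print("ctr",np.mean(C,0).round(1))
t=tri([(fs["top"],T2(318,420)),(fs["side"],S2(257,262))]);print("tail",t.round(1))
print(onz(fs["top"],T2(318,420),152.6).round(1),onz(fs["side"],S2(257,262),152.6).round(1))
E
```

```text
[543.  -90.6  -1.2 159.4]
[[0.1, 0.2], [0.1, 0.7], [0.1, -0.3], [-0.2, -0.4], [-0.1, 0.5], [-0.6, -1.2], [-1.4, 0.7], [0.8, -0.1], [0.5, -0.3]]
[433.7 318.5  12. ]
[460.8 249.4  12. ]
[383.  219.5  12. ]
[355.3 286.3  12. ]
74.2 -68.6
83.3 -159.0
72.3 112.5
84.8 22.3
ctr [408.2 268.4  12. ]
tail [381.6 259.6 148.7]
[381.5 258.8 152.6] [380.4 264.4 152.6]
```

```bash
python3 - <<'E'
from h import *
from scipy.spatial.transform import Rotation as Ro
s=env.state();R=Ro.from_euler('xyz',s["ee_rot"],degrees=True).as_matrix();print(R.round(3))
print("jaw yaw",np.degrees(np.arctan2(R[1,1],R[0,1])))
import pickle
fs=pickle.load(open("f0.pkl","rb"))
f=fs["top"]
# helmet / sheet heights: try triangulating corners
print("sheet bottom", onz(fs["side"],(326,277),0).round(), onz(fs["side"],(366,212),0).round())
print("sheet topcorner far(side 365,209)/(top 353,240):",tri([(fs["side"],(365,209)),(f,(354,240))]).round(), "near (328,238)/(292,220)",tri([(fs["side"],(328,238)),(f,(291,220))]).round())
print("helmet window corner", tri([(fs["side"],(405,152)),(f,(366,267))]).round(),tri([(fs["side"],(447,155)),(f,(392,268))]).round())
E
```

```text
[[ 0.     0.336 -0.942]
 [-0.    -0.942 -0.336]
 [-1.     0.     0.   ]]
jaw yaw -70.36099004777124
sheet bottom [481. 206.   0.] [ 471. -118.    0.]
sheet topcorner far(side 365,209)/(top 353,240): [434.  29. 109.] near (328,238)/(292,220) [481. 194. 114.]
helmet window corner [356.  13. 288.] [307. -48. 267.]
```

{"name": "arm_command", "arguments": {
  "deltas": [
    [0.3,[0,0,50],0],
    [0.3,[0,0,100],-0.1],
    [0.3,[20,30,150],-0.2],
    [0.3,[45,65,175],-0.3],
    [0.3,[70,100,175],-0.363],
    [0.3,[98,140,175],-0.363],
    [0.3,[126,180,175],-0.363],
    [0.3,[155,220,175],-0.363],
    [0.3,[183,260,175],-0.363],
    [0.3,[211,300,165],-0.363],
    [0.3,[240,340,155],-0.363],
    [0.3,[268,380,145],-0.363],
    [0.3,[296,420,130],-0.363],
    [0.3,[310,440,120],-0.363],
    [0.3,[317,450,115],-0.363],
    [0.3,[317,450,115],-0.363],
    [0.3,[317,450,115],-0.363]
  ]
}}

```text
time_s: 2.85
ee_pos: [509.9, -92.5, 340.5]
ee_rot: [102.9, 89.9, -78.3]
force: [0.4, -0.9, 0.3]
gripper_width: 27.6
```

```bash
python3 - <<'E'
from h import *
import pickle
f=cams.grab_frame("wrist");s=env.state();print(s["ee_pos"],s["time_s"],s["gripper_width"],s["force"],s["qpos"])
pickle.dump(f,open("w1.pkl","wb"))
cv2.imwrite("pics/w1.png",f["img"][:,:,::-1])
E
```

```text
[509.89763539 -92.78013031 340.73727439] 2.9 27.296303081978653 [0.4602378  0.36442985 0.15124256] [-1.15550018e+01  1.01229154e+01  8.43284362e+01 -4.65396672e-02
  8.54874540e+01  7.96874570e+01]
```

View pics/w1.png

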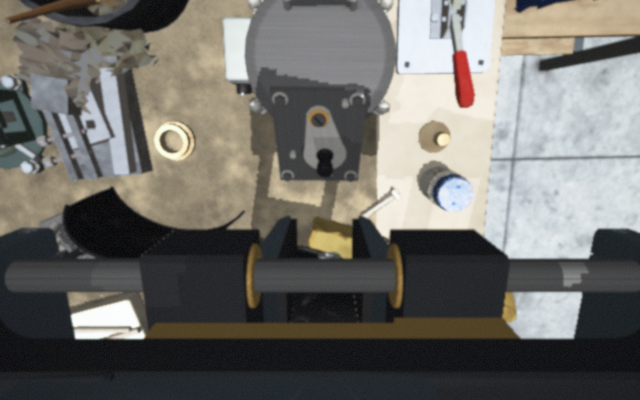

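```bash
python3 - <<'E'
from h import *
import pickle
f=pickle.load(open("w1.pkl","rb"));crop(f,262,75,382,190,"pics/w1c.png",5)
E
```

```text
(no output)
```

View pics/w1c.png

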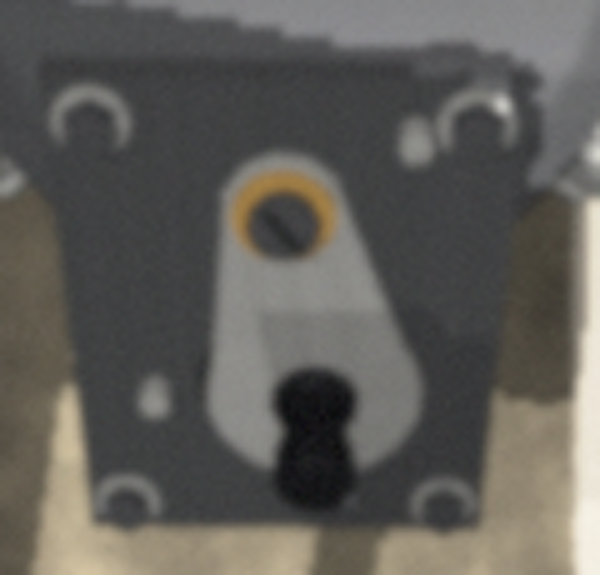

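```bash
cat > fitport.py <<'E'
from h import *;from geo import *
import pickle
from scipy.optimize import least_squares
fs=pickle.load(open("f0.pkl","rb"));fs["w"]=pickle.load(open("w1.pkl","rb"))
T=lambda u,v,s=5.,o=(340,120):np.array([u/s+o[0]-.4,v/s+o[1]-.4])
S=lambda u,v:np.array([u/6.154+270-.4,v/6.154+135-.4])
W=lambda u,v:T(u,v,5.,(262,75))
pt=[((66,40,0),T(248,245)),((66,-40,0),T(412,248)),((-38,-40,0),T(385,445)),((-38,40,0),T(230,440)),((42,0,8),T(328,298))]
ps=[((66,-40,0),S(378,68)),((66,40,0),S(320,128)),((-38,40,0),S(478,284)),((-38,-40,0),S(535,208))]
pw=[((66,40,0),W(40,62)),((66,-40,0),W(532,65)),((-38,-40,0),W(480,525)),((-38,40,0),W(92,525)),((42,0,8),W(285,223)),((0,24.5,6),W(155,385)),((56.5,-22,6),W(415,130))]
def res(p,full=False):
    R=Rport(p[2]);c=np.array([p[0],p[1],p[3]])
    r=[]
    for n,l in(("top",pt),("side",ps),("w",pw)):
        for X,uv in l: r.append(proj(fs[n],R@np.array(X)+c)[0]-uv)
    r=np.array(r)
    return r if full else np.append(r.ravel(),(p[3]-161)/3)
s=least_squares(res,[553,-91,0,161]);print(s.x.round(1));print(res(s.x,True).round(1).tolist())
p=s.x;R=Rport(p[2]);c=np.array([p[0],p[1],p[3]])
for th in [0,.1,.15,.2,.3]:
    for z in(3,28):
        k=np.array([42-42*np.cos(th),-42*np.sin(th),z]);q=proj(fs["w"],R@k+c)[0];print(th,z,((q+.4-[262,75])*5).round())
E
python3 fitport.py
```

```text
[542.1 -87.4  -1.6 161.9]
[[-0.9, 0.1], [-0.8, 0.9], [-1.0, -0.0], [-1.4, -0.4], [-1.1, 0.6], [-0.6, -1.5], [-1.6, 0.3], [0.6, -0.3], [0.5, -0.5], [-0.4, -0.0], [0.1, 0.1], [0.5, -1.2], [0.3, -1.7], [0.1, -1.2], [0.2, 2.3], [0.9, 1.4]]
0 3 [287. 387.]
0 28 [285. 479.]
0.1 3 [309. 386.]
0.1 28 [309. 478.]
0.15 3 [320. 385.]
0.15 28 [320. 477.]
0.2 3 [331. 384.]
0.2 28 [332. 476.]
0.3 3 [353. 380.]
0.3 28 [355. 472.]
```

{"name": "arm_command", "arguments": {
  "deltas": [
    [0.3,[14,-1,-40],0],
    [0.3,[14,-1,-80],0],
    [0.3,[14,-1,-110],0],
    [0.3,[14,-1,-130],0],
    [0.3,[14,-1,-145],0],
    [0.3,[14,-1,-156],0],
    [0.3,[14,-1,-156],0],
    [0.3,[14,-1,-156],0]
  ]
}}

```text
time_s: 3.7
ee_pos: [524.6, -93.3, 184.9]
ee_rot: [163.2, 89.9, -18.0]
force: [0.4, 0.4, 0.3]
gripper_width: 27.5
```

```bash
python3 - <<'E'
from h import *
f=cams.grab_frame("wrist");g=cams.grab_frame("side");h=cams.grab_frame("top")
crop(f,200,80,440,260,"pics/w2.png",3.3);crop(g,270,100,400,220,"pics/s3.png",4);crop(h,340,120,480,260,"pics/t3.png",4)
E
```

```text
(no output)
```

View pics/w2.png

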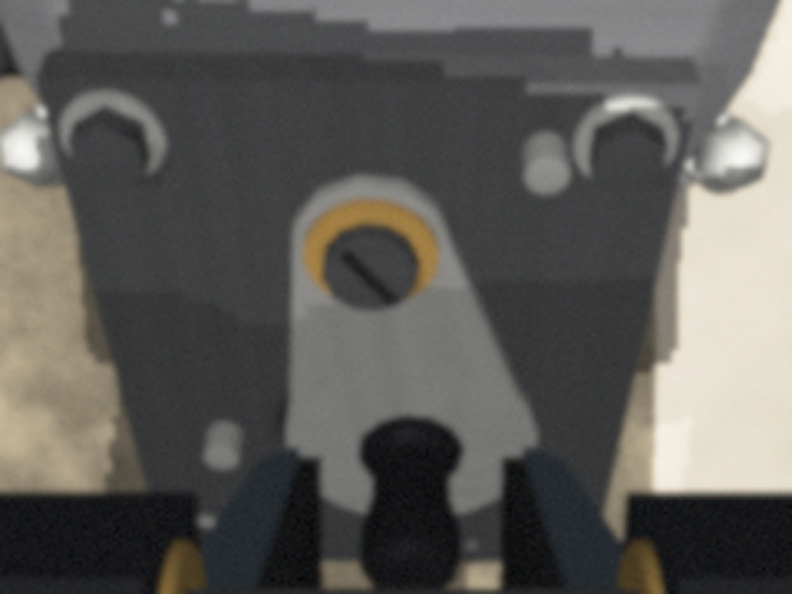

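View pics/s3.png

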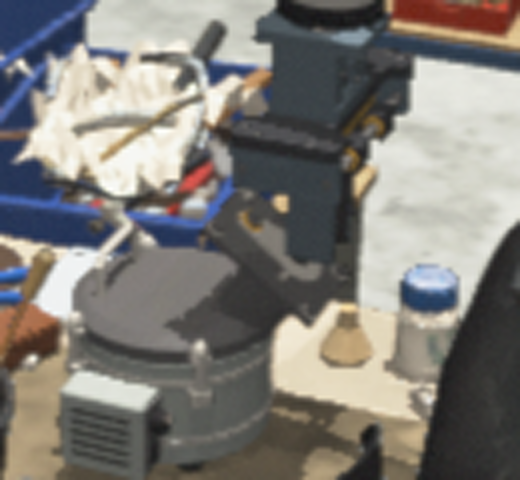

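{"name": "arm_command", "arguments": {
  "deltas": [
    [0.3,[0,-3,0],0],
    [0.3,[0,-6,0],0],
    [0.3,[0.5,-9,0.5],0],
    [0.3,[1,-12,1],0],
    [0.3,[1.6,-14.5,1.3],0],
    [0.3,[2.1,-17,1.7],0],
    [0.3,[3.7,-20.5,3],0],
    [0.3,[5.5,-24,4.2],0],
    [0.3,[7.2,-27.6,5.5],0],
    [0.3,[9.5,-30.5,7.2],0],
    [0.3,[12,-33.3,9],0],
    [0.3,[14.7,-36,10.9],0],
    [0.3,[17.5,-38,13],0],
    [0.3,[20,-39.5,15],0],
    [0.3,[22,-40.5,16.3],0],
    [0.3,[22,-40.5,16.3],0]
  ]
}}

```text
time_s: 5.45
ee_pos: [546.9, -133.3, 200.6]
ee_rot: [156.0, 89.9, -25.1]
force: [-0.3, 0.8, 0.3]
gripper_width: 27.7
```

```bash
python3 - <<'E'
from h import *
f=cams.grab_frame("wrist")
crop(f,200,80,440,260,"pics/w3.png",3.3)
E
```

```text
(no output)
```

View pics/w3.png

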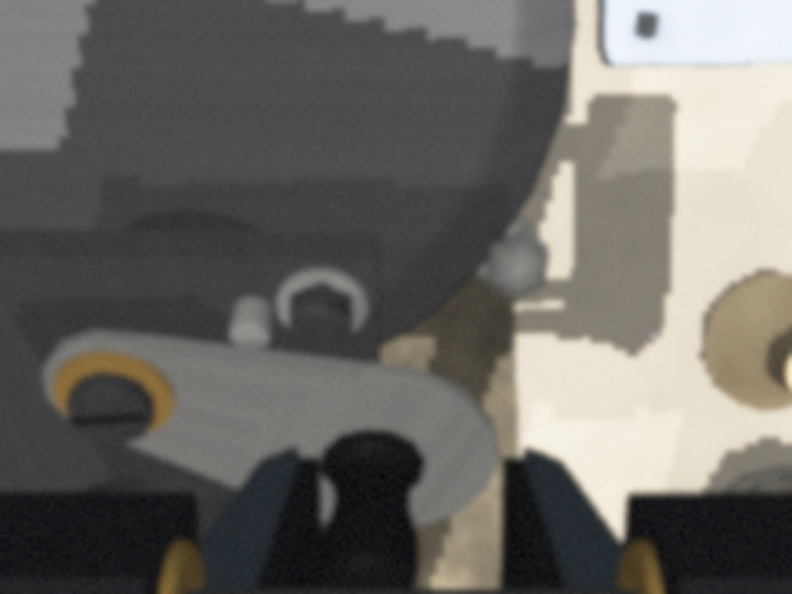

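{"name": "arm_command", "arguments": {
  "deltas": [
    [0.3,[0,4,0],0],
    [0.3,[0,4,15],0],
    [0.3,[0,4,50],0],
    [0.3,[0,4,95],0],
    [0.6,[-10,25,135],0.1],
    [0.6,[-32,65,160],0.2],
    [0.6,[-52,105,170],0.3],
    [0.6,[-72,145,170],0.4],
    [0.6,[-92,185,170],0.4],
    [0.6,[-112,225,170],0.4],
    [0.6,[-132,265,165],0.4],
    [0.6,[-152,305,160],0.4],
    [0.6,[-172,343,150],0.4],
    [0.6,[-187,370,142],0.4],
    [0.6,[-193,383,140],0.4],
    [0.6,[-193,383,140],0.4],
    [0.6,[-193,383,140],0.4]
  ]
}}

```text
time_s: 7.2
ee_pos: [353.5, 249.7, 340.5]
ee_rot: [130.3, 89.9, -27.9]
force: [0.4, 0.6, 0.1]
gripper_width: 54.6
```

```bash
python3 - <<'E'
from h import *
import pickle
f=cams.grab_frame("wrist");h=cams.grab_frame("top");g=cams.grab_frame("side")
pickle.dump(dict(w=f,top=h,side=g),open("f2.pkl","wb"))
s=env.state();print(s["ee_pos"],s["qpos"])
cv2.imwrite("pics/w4.png",f["img"][:,:,::-1]);crop(h,340,120,480,240,"pics/t4.png",5)
E
```

```text
[353.89439501 249.17184974 340.57693583] [ 3.36527251e+01  1.93703777e+00  9.37673109e+01 -3.54361780e-02
  8.42546227e+01  1.01981001e+02]
```

View pics/w4.png

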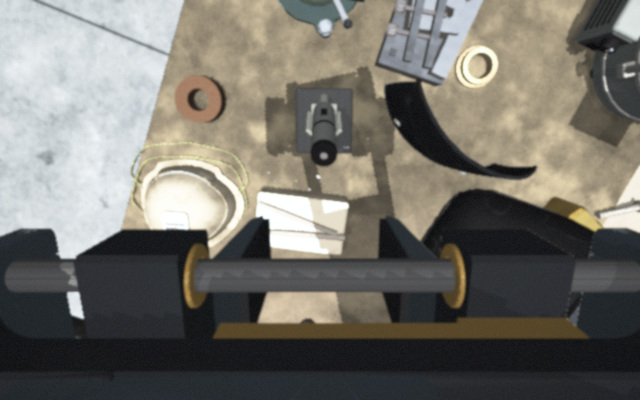

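View pics/t4.png

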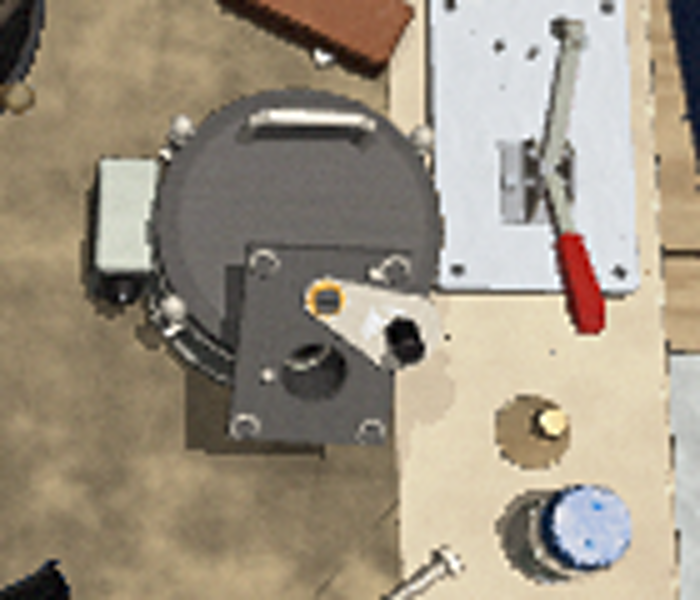

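```bash
python3 - <<'E'
from h import *;from geo import *
import pickle
f=pickle.load(open("f2.pkl","rb"));crop(f["w"],270,70,380,180,"pics/w4c.png",5.4)
print("hole by top at z=161:",onz(f["top"],(314/5+340-.4,372/5+120-.4),161))
crop(f["side"],310,230,390,320,"pics/s4.png",6.6)
E
```

```text
hole by top at z=161: [543.027243  -89.5362651 161.       ]
```

View pics/w4c.png

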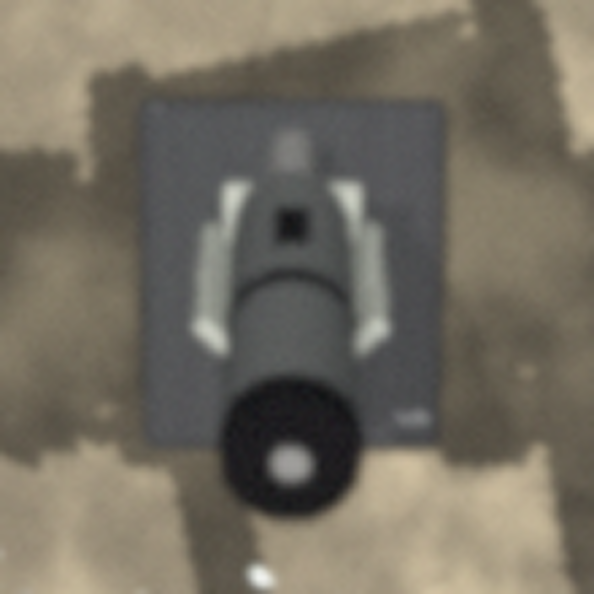

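View pics/s4.png

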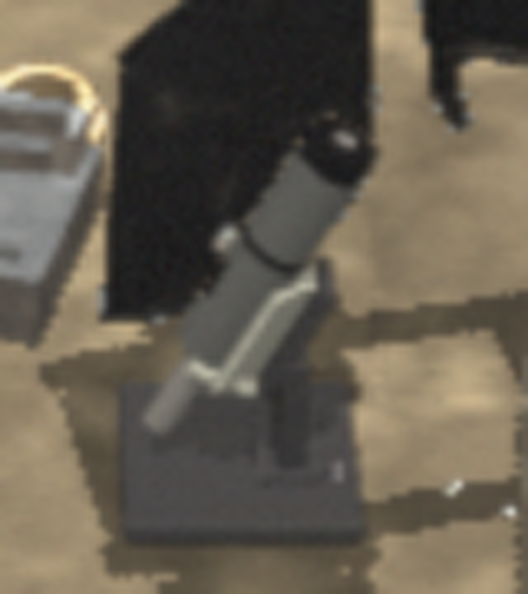

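```bash
cat > fitpen.py <<'E'
from h import *;from geo import *
import pickle
from scipy.optimize import least_squares
F=pickle.load(open("f2.pkl","rb"));F0=pickle.load(open("f0.pkl","rb"))
W=lambda u,v:np.array([u/5.4+270-.4,v/5.4+70-.4])
C=[onz(F["w"],W(*q),12) for q in [(140,100),(444,99),(441,441),(150,443)]]
for i in range(4):
    e=C[(i+1)%4]-C[i];print(np.linalg.norm(e).round(1),np.degrees(np.arctan2(e[1],e[0])).round(1))
print("ctr",np.mean(C,0).round(1))
print("tail w",onz(F["w"],W(291,462),152.6).round(1))
def res(p,full=False):
    R=Rrest(p[2]);c=np.array([p[0],p[1],62.]);r=[]
    S4=lambda u,v:np.array([u/6.6+310-.4,v/6.6+230-.4])
    T2=lambda u,v:np.array([u/10+230-.4,v/10+215-.4])
    for f,X,uv in [(F["w"],(0,0,100),W(291,462)),(F["w"],(0,0,-40),W(291,130)),(F["side"],(0,0,100),S4(346,140)),(F["side"],(0,0,-40),S4(157,425)),(F0["top"],(0,0,100),T2(318,424))]:
        r.append(proj(f,R@np.array(X)+c)[0]-uv)
    # band/ lateral: foot symmetric
    r=np.array(r)
    return r if full else r.ravel()
s=least_squares(res,[420,275,22]);print(s.x.round(1));print(res(s.x,True).round(1).tolist())
p=s.x
Rz=Ro.from_euler('z',p[2],degrees=True).as_matrix();print("foot ctr in stand",(Rz.T@(np.mean(C,0)-[p[0],p[1],0])).round(1))
print("tail",(Rrest(p[2])@[0,0,100]+[p[0],p[1],62]).round(1))
E
python3 fitpen.py
```

```text
74.0 -68.0
82.9 -157.6
73.9 112.2
83.2 22.5
ctr [406.1 272.2  12. ]
tail w [377.5 261.5 152.6]
[418.6 277.7  22.4]
[[0.6, -2.0], [0.1, 2.6], [-0.3, 0.5], [0.2, 0.1], [-1.2, 0.4]]
foot ctr in stand [-13.6  -0.3  12. ]
tail [379.5 261.6 152.6]
```

{"name": "arm_command", "arguments": {
  "deltas": [
    [0.6,[20,9,-40],0.012],
    [0.6,[35.6,15.6,-80],0.012],
    [0.6,[35.6,15.6,-120],0.012],
    [0.6,[35.6,15.6,-155],0.012],
    [0.6,[35.6,15.6,-180],0.012],
    [0.6,[35.6,15.6,-200],0.012],
    [0.6,[35.6,15.6,-212],0.012],
    [0.6,[35.6,15.6,-217],0.012],
    [0.6,[35.6,15.6,-217],0.012]
  ]
}}

```text
time_s: 8.25
ee_pos: [389.2, 264.9, 123.0]
ee_rot: [26.4, 90.0, -131.2]
force: [-0.3, 0.3, 0.1]
gripper_width: 54.9
```

```bash
python3 - <<'E'
from h import *
f=cams.grab_frame("wrist");g=cams.grab_frame("side")
cv2.imwrite("pics/w5.png",f["img"][:,:,::-1]);crop(g,300,180,400,320,"pics/s5.png",5)
E
```

```text
(no output)
```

View pics/w5.png

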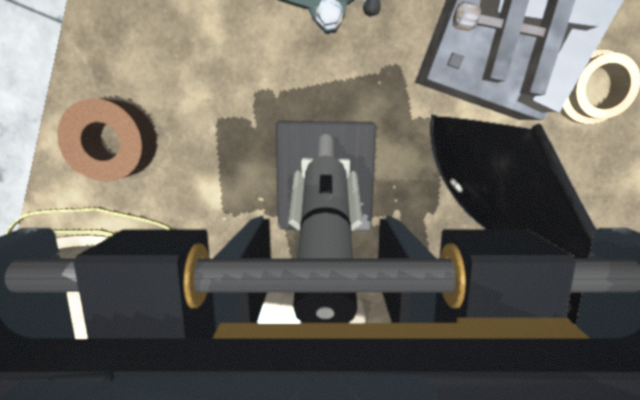

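View pics/s5.png

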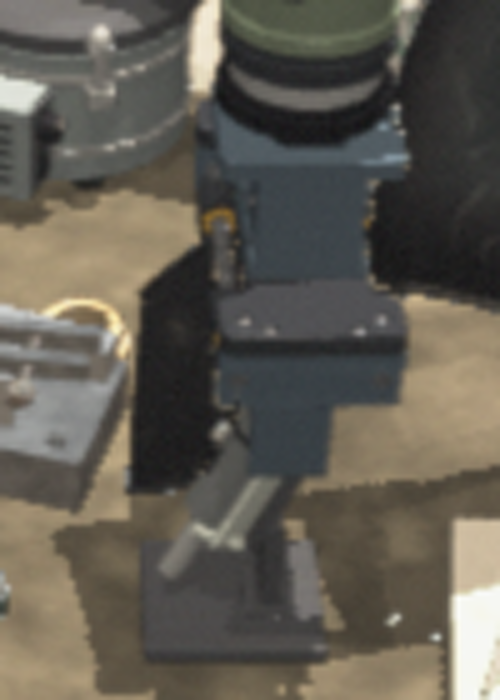

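{"name": "arm_command", "arguments": {
  "deltas": [
    [0.1,[0,0,0],0],
    [0.1,[0,0,0],0],
    [0.1,[0,0,0],0],
    [0.1,[0,0,0],0],
    [0.1,[0,0,0],0],
    [0.1,[0,0,0],0]
  ],
  "grip_force": 5
}}

```text
time_s: 8.95
ee_pos: [389.3, 265.2, 123.5]
ee_rot: [119.7, 89.9, -37.8]
force: [1.6, -3.4, 2.5]
gripper_width: 26.0
```

{"name": "arm_command", "arguments": {
  "deltas": [
    [0.1,[-1,-0.4,-0.1],0],
    [0.1,[-2,-0.8,-0.2],0],
    [0.1,[-3,-1.2,-0.4],0],
    [0.1,[-4,-1.6,-0.6],0],
    [0.1,[-5,-2,-0.7],0],
    [0.1,[-6,-2.5,-0.8],0],
    [0.1,[-6,-2.5,-0.8],0]
  ]
}}

```text
time_s: 9.65
ee_pos: [382.9, 262.9, 122.4]
ee_rot: [104.3, 90.0, -53.2]
force: [3.6, -3.1, -0.7]
gripper_width: 25.9
```

```bash
python3 - <<'E'
from h import *
f=cams.grab_frame("wrist");g=cams.grab_frame("side")
cv2.imwrite("pics/w6.png",f["img"][:,:,::-1]);crop(g,300,180,400,320,"pics/s6.png",5)
E
```

```text
(no output)
```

View pics/s6.png

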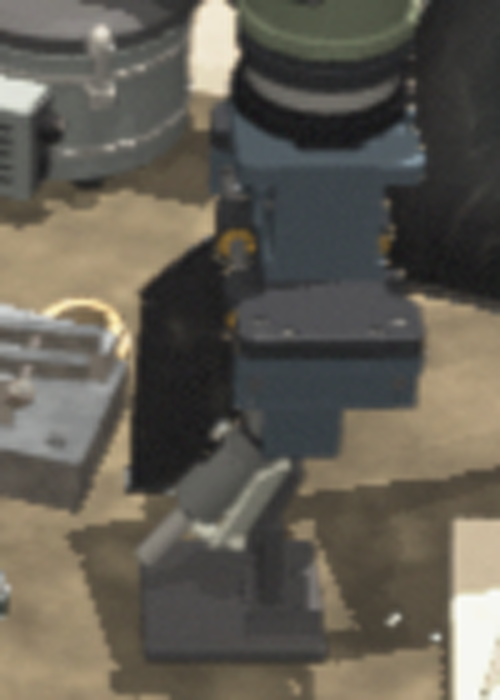

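View pics/w6.png

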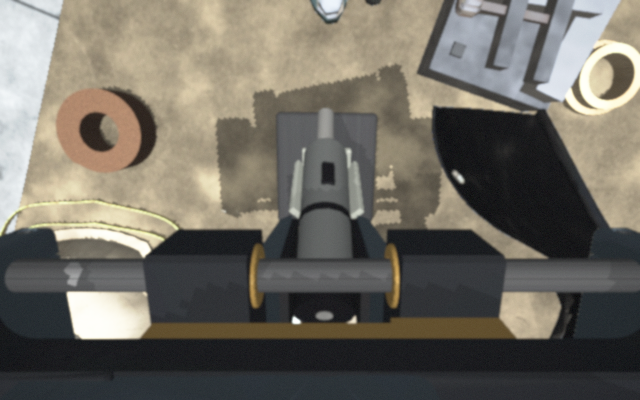

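{"name": "arm_command", "arguments": {
  "deltas": [
    [0.1,[0,0,0],0],
    [0.1,[0,0,0],0],
    [0.1,[0.5,0.2,5],0],
    [0.1,[1,0.4,15],0],
    [0.1,[1,0.4,35],0],
    [0.1,[1,0.4,65],0],
    [0.1,[1,0.4,100],0],
    [0.1,[1,0.4,140],0],
    [0.1,[1,0.4,180],0],
    [0.1,[1,0.4,215],0],
    [0.1,[1,0.4,230],0],
    [0.1,[1,0.4,235],0],
    [0.1,[1,0.4,235],0]
  ],
  "grip_force": 18
}}

```text
time_s: 11.05
ee_pos: [383.4, 263.7, 357.9]
ee_rot: [-102.2, 89.9, 100.3]
force: [0.4, 0.3, -0.7]
gripper_width: 25.7
```

```bash
python3 - <<'E'
from h import *
import pickle
f=cams.grab_frame("wrist");g=cams.grab_frame("side");h=cams.grab_frame("top")
pickle.dump(dict(w=f,side=g,top=h),open("f3.pkl","wb"))
s=env.state();print(s["ee_pos"],s["force"])
cv2.imwrite("pics/w7.png",f["img"][:,:,::-1]);crop(g,280,80,420,240,"pics/s7.png",3.75);
cv2.imwrite("pics/w7.png",f["img"][:,:,::-1]);crop(h,200,180,340,280,"pics/t7.png",5)
E
```

```text
[383.14098574 263.20628398 356.12928063] [ 0.12212229 -0.73617909 -1.50519722]
```

View pics/s7.png

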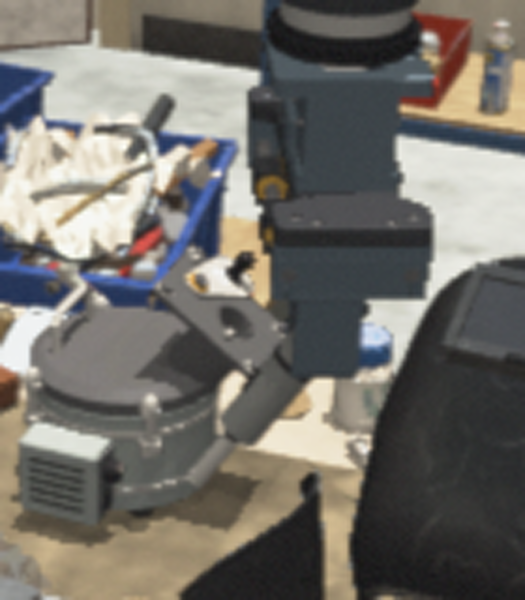

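View pics/w7.png

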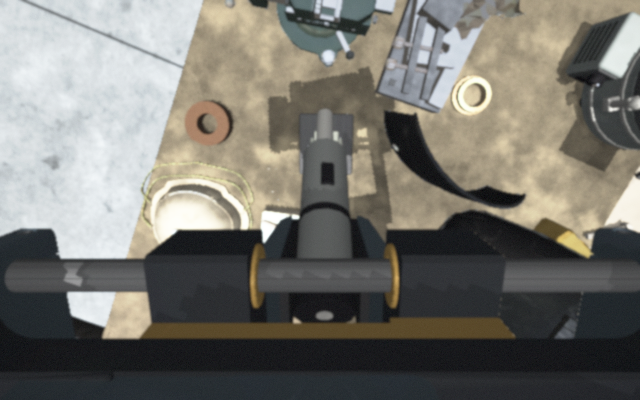

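View pics/t7.png

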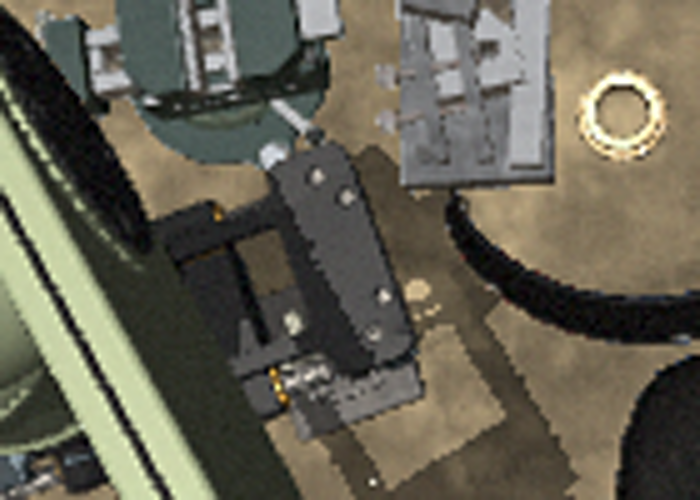

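```bash
python3 - <<'E'
from h import *
import pickle
f=pickle.load(open("f3.pkl","rb"));crop(f["side"],315,165,375,215,"pics/s7c.png",12);crop(f["w"],285,95,365,175,"pics/w7c.png",7)
E
```

```text
(no output)
```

View pics/s7c.png

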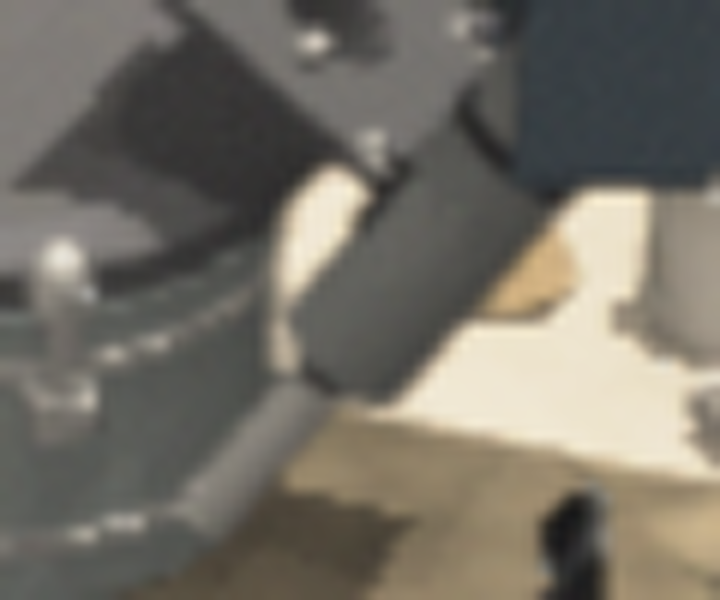

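View pics/w7c.png

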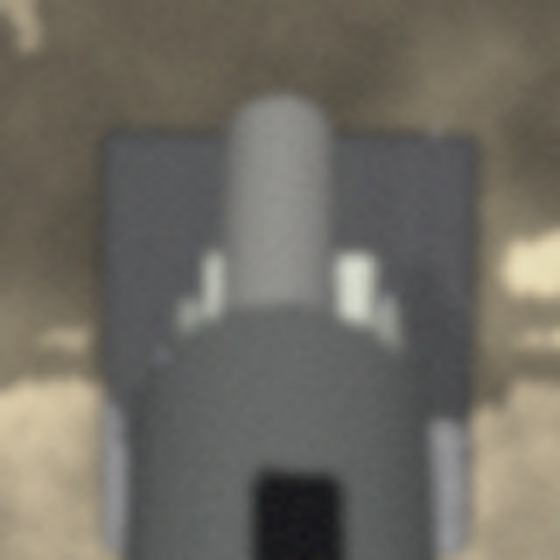

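```bash
cat > fitgrip.py <<'E'
from h import *;from geo import *
import pickle
from scipy.optimize import least_squares
F=pickle.load(open("f3.pkl","rb"))
S=lambda u,v:np.array([u/12+315-.45,v/12+165-.45]);W=lambda u,v:np.array([u/7+285-.4,v/7+95-.4])
tcp=np.array([383.1,263.2,356.3]);Y=22.4
obs=[("side",(0,0,-40),S(197,518)),("side",(0,0,0),S(340,362)),("w",(5.5,0,-40),W(281,98)),("w",(13,0,0),W(283,305)),("w",(0,0,100),(324.,315.))]
def pose(p):
    R=Rrest(p[3],p[2]);G=tcp+[0,0,8]+Rrest(Y,0)@[p[0],p[4],0] # axis point at grasp height
    return R,G-R@[0,0,p[1]]
def res(p,full=False):
    R,o=pose(p);r=np.array([proj(F[n],R@np.array(X)+o)[0]-uv for n,X,uv in obs])
    return r if full else np.concatenate([r.ravel(),[(p[3]-Y)/1.5,p[4]/1.]])
s=least_squares(res,[0,76,35,Y,0]);print(s.x.round(2));print(res(s.x,True).round(1).tolist())
R,o=pose(s.x);print("lens",R@[0,0,-40]+o,"tail",R@[0,0,100]+o)
E
python3 fitgrip.py
```

```text
[-2.31 76.38 35.73 22.3   1.71]
[[0.9, 0.1], [0.8, -0.2], [0.2, -0.4], [-0.1, -0.0], [0.6, -0.0]]
lens [443.18801744 289.68866184 269.82389012] tail [367.54941212 258.66153577 383.47299409]
```

{"name": "arm_command", "arguments": {
  "deltas": [
    [0.1,[2,-12,0],-0.03],
    [0.1,[5,-40,0],-0.07],
    [0.1,[9,-72,0],-0.11],
    [0.1,[13,-104,0],-0.15],
    [0.1,[17,-136,0],-0.19],
    [0.1,[21,-168,0],-0.23],
    [0.1,[25,-200,0],-0.27],
    [0.1,[29,-232,0],-0.31],
    [0.1,[33,-264,0],-0.35],
    [0.1,[37,-296,-5],-0.39],
    [0.1,[41,-325,-15],-0.419],
    [0.1,[44,-342,-25],-0.419],
    [0.1,[44,-349,-35],-0.419],
    [0.1,[44,-350,-40],-0.419],
    [0.1,[44,-350,-40],-0.419]
  ]
}}

```text
time_s: 12.7
ee_pos: [427.1, -86.1, 316.5]
ee_rot: [-20.0, 89.9, 158.4]
force: [0.1, -0.2, -0.3]
gripper_width: 25.5
```

```bash
python3 - <<'E'
from h import *
import pickle
f=cams.grab_frame("wrist");g=cams.grab_frame("side");h=cams.grab_frame("top")
pickle.dump(dict(w=f,side=g,top=h),open("f4.pkl","wb"))
s=env.state();print(s["ee_pos"],s["force"])
crop(f,200,60,440,240,"pics/w8.png",3.3);crop(g,290,80,390,200,"pics/s8.png",5);
E
```

```text
[427.98799509 -85.84843631 317.9416212 ] [ 0.37001535 -0.34223052 -0.02860415]
```

View pics/w8.png

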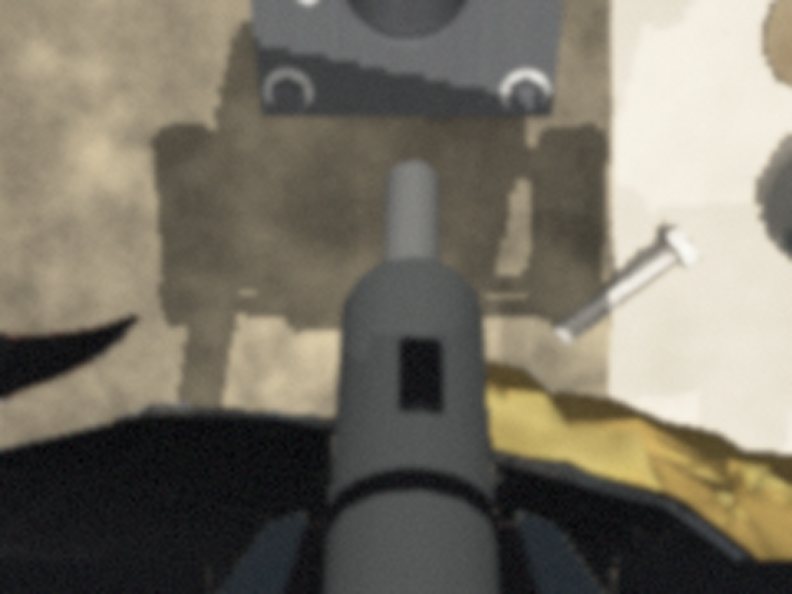

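View pics/s8.png

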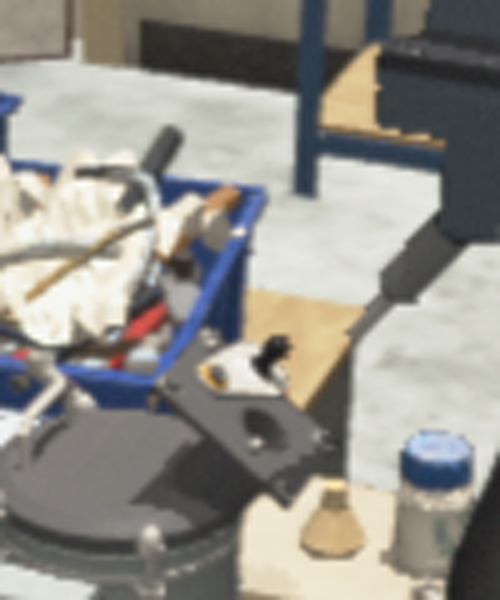

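{"name": "arm_command", "arguments": {
  "deltas": [
    [0.1,[4,0,-6],0],
    [0.1,[11,0,-16],0],
    [0.1,[18,0,-26],0],
    [0.1,[25,0,-36],0],
    [0.1,[30,0,-43],0],
    [0.1,[33,0,-47],0],
    [0.1,[34.5,0,-49],0],
    [0.1,[34.5,0,-49],0],
    [0.1,[34.5,0,-49],0]
  ]
}}

```text
time_s: 13.75
ee_pos: [462.4, -86.6, 268.8]
ee_rot: [161.6, 90.0, -19.9]
force: [0.5, -0.1, -0.7]
gripper_width: 25.6
```

```bash
python3 - <<'E'
from h import *
import pickle
f=cams.grab_frame("wrist");g=cams.grab_frame("side");h=cams.grab_frame("top")
pickle.dump(dict(w=f,side=g,top=h),open("f5.pkl","wb"))
s=env.state();print(s["ee_pos"],s["force"])
crop(f,260,60,380,160,"pics/w9.png",6);crop(g,290,120,370,190,"pics/s9.png",8);
E
```

```text
[462.38097783 -86.62291222 268.92033475] [-0.48047298 -0.30044762 -0.72032406]
```

View pics/w9.png

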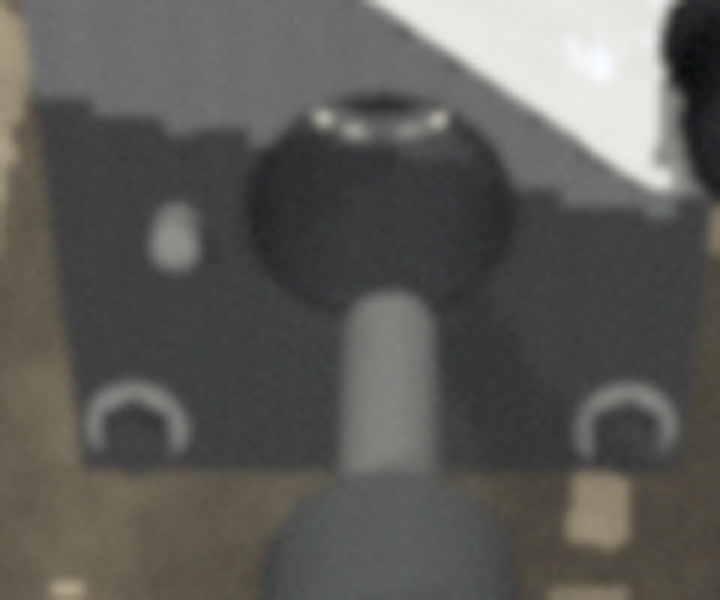

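View pics/s9.png

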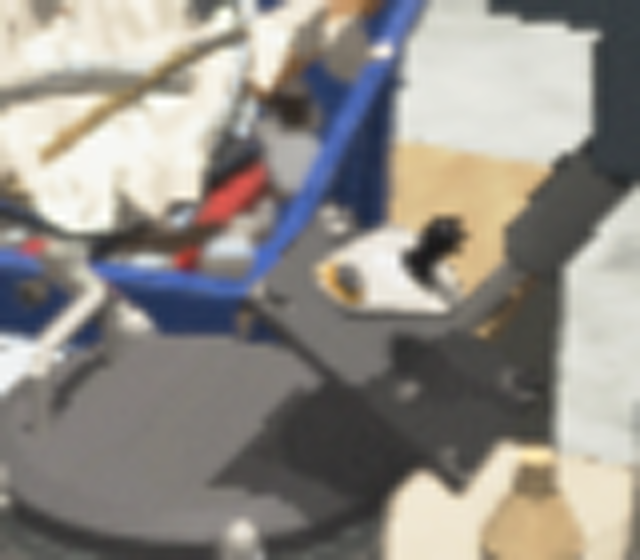

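```bash
python3 - <<'E'
from h import *;from geo import *
import pickle
from scipy.optimize import least_squares
F=pickle.load(open("f5.pkl","rb"))
c=lambda f,X,o,s:((proj(f,X)[0]+.45-o)*s).round()
R=Rrest(-1.6,35.7);lens=np.array([462.4+65.6,-86.6-1.8+.9,268.9-86.5])
print("nose top pred",c(F["w"],lens+R@[5.5,0,0],[260,60],6),"obs 391,292")
p=np.array([542.5,-88.5,161.]);print("hole pred w",c(F["w"],p,[260,60],6),"obs 381,205; s",c(F["side"],p,[290,120],8), "lens side",c(F["side"],lens,[290,120],8))
# solve port from w corners now
Wp=lambda u,v:np.array([u/6+260-.45,v/6+60-.45])
def res(q):
    Rp=Rport(q[2]);r=[proj(F["w"],Rp@np.array(X)+[q[0],q[1],q[3]])[0]-Wp(*uv) for X,uv in [((16,0,0),(381,97)),((0,16,0),(248,205)),((0,-16,0),(514,205)),((-38,40,0),(84,468)),((-38,-40,0),(682,468))]]
    return np.append(np.ravel(r),(q[3]-161)/3)
s=least_squares(res,[542,-88,-1.6,161]);print(s.x.round(1),res(s.x).round(1))
d=lens-p;print("in port frame",(Rport(-1.6).T@d).round(1))
E
```

```text
nose top pred [390. 283.] obs 391,292
hole pred w [395. 200.] obs 381,205; s [425. 366.] lens side [465. 321.]
[541.1 -86.9  -1.5 161.9] [ 0.  -1.2  0.1  1.3  0.1  1.3 -0.1 -0.7 -0.1 -0.8  0.3]
in port frame [ 0.4  0.6 25.9]
```

{"name": "arm_command", "arguments": {
  "deltas": [
    [0.1,[0,1,0],0],
    [0.1,[0,1,0],0],
    [0.1,[0,1,0],0],
    [0.1,[0,1,0],0],
    [0.1,[0,1,0],0],
    [0.1,[0,1,0],0],
    [0.1,[0,1,0],0],
    [0.1,[0,1,0],0],
    [0.1,[0,1,0],0],
    [0.1,[0,1,0],0],
    [0.1,[0,1,0],0],
    [0.1,[0,1,0],0],
    [0.1,[0,1,0],0],
    [0.1,[0,1,0],0],
    [0.1,[0,1,0],0],
    [0.1,[0,1,0],0],
    [0.1,[0,1,0],0],
    [0.1,[0,1,0],0],
    [0.1,[0,1,0],0],
    [0.1,[0,1,0],0]
  ]
}}

```text
time_s: 15.9
ee_pos: [462.4, -85.6, 268.5]
ee_rot: [86.6, 90.0, -95.0]
force: [0.5, -0.0, -1.0]
gripper_width: 25.8
```

{"name": "arm_command", "arguments": {
  "deltas": [
    [0.1,[0,0,0],0],
    [0.1,[0,0,0],0],
    [0.1,[0,0,0],0],
    [0.1,[0,0,0],0],
    [0.1,[0,0,0],0],
    [0.1,[0,0,0],0],
    [0.1,[0,0,0],0],
    [0.1,[0,0,0],0],
    [0.1,[0,0,0],0],
    [0.1,[0,0,0],0],
    [0.1,[0,0,0],0],
    [0.1,[0,0,0],0],
    [0.1,[0,0,0],0],
    [0.1,[0,0,0],0],
    [0.1,[0,0,0],0],
    [0.1,[0,0,0],0],
    [0.1,[0,0,0],0],
    [0.1,[0,0,0],0],
    [0.1,[0,0,0],0],
    [0.1,[0,0,0],0]
  ]
}}

```text
time_s: 17.9
ee_pos: [462.4, -85.6, 268.5]
ee_rot: [86.9, 90.0, -94.6]
force: [0.8, 0.7, -0.6]
gripper_width: 25.5
```

```bash
python3 - <<'E'
from h import *
import pickle
f=cams.grab_frame("wrist");g=cams.grab_frame("side")
s=env.state();print(s["ee_pos"],s["force"],s["qvel"])
crop(f,260,60,380,160,"pics/w10.png",6);crop(g,290,110,390,190,"pics/s10.png",8);
E
```

```text
[462.39640441 -85.56240608 268.48722135] [ 0.46960062  0.29411937 -1.66265061] [-0.01126191  0.00055246 -0.01228298 -0.06336725  0.12993115  0.10621497]
```

View pics/w10.png

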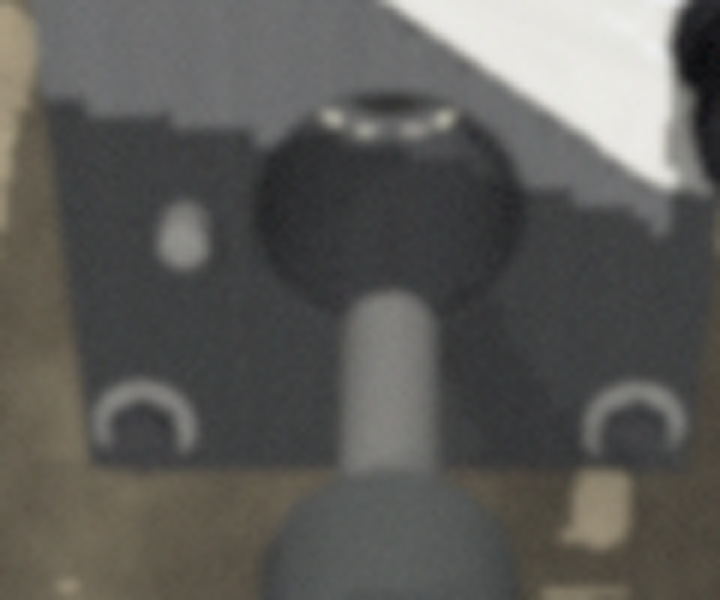

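View pics/s10.png

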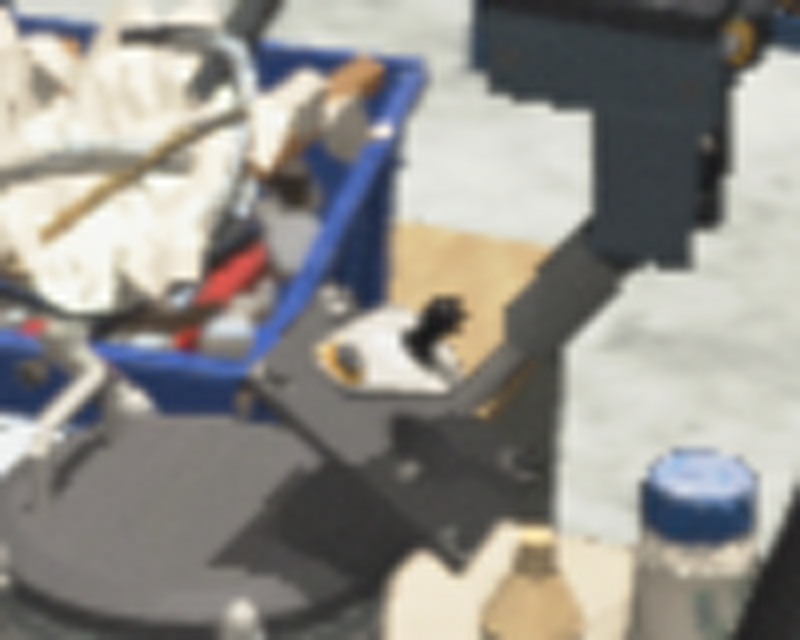

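{"name": "arm_command", "arguments": {
  "deltas": [
    [0.1,[-4,0,6],0],
    [0.1,[-14,0,20],0],
    [0.1,[-25,0,36],0],
    [0.1,[-34,0,50],0],
    [0.1,[-38,6,70],0.02],
    [0.1,[-41,27,85],0.06],
    [0.1,[-44,59,89],0.1],
    [0.1,[-48,91,89],0.14],
    [0.1,[-52,123,89],0.18],
    [0.1,[-56,155,89],0.22],
    [0.1,[-60,187,89],0.26],
    [0.1,[-64,219,89],0.3],
    [0.1,[-68,251,89],0.34],
    [0.1,[-71,283,89],0.38],
    [0.1,[-74,312,89],0.4],
    [0.1,[-77,332,89],0.419],
    [0.1,[-78.5,345,89],0.419],
    [0.1,[-78.5,349,89],0.419],
    [0.1,[-78.5,349,89],0.419],
    [0.1,[-78.5,349,89],0.419]
  ]
}}

```text
time_s: 20.0
ee_pos: [384.0, 262.6, 357.6]
ee_rot: [88.9, 90.0, -68.7]
force: [-1.4, -0.2, -1.1]
gripper_width: 25.8
```

{"name": "arm_command", "arguments": {
  "deltas": [
    [0.1,[0,0,-20],0],
    [0.1,[0,0,-60],0],
    [0.1,[0,0,-100],0],
    [0.1,[0,0,-135],0],
    [0.1,[0,0,-160],0],
    [0.1,[0,0,-180],0],
    [0.1,[0,0,-195],0],
    [0.1,[0,0,-200],0],
    [0.1,[0,0,-200],0]
  ]
}}

```text
time_s: 20.9
ee_pos: [383.9, 262.7, 157.2]
ee_rot: [22.5, 89.9, -135.2]
force: [0.4, 0.6, -0.8]
gripper_width: 25.8
```

```bash
python3 - <<'E'
from h import *
import pickle
f=cams.grab_frame("wrist");g=cams.grab_frame("side")
s=env.state();print(s["ee_pos"],s["force"])
crop(f,240,80,400,240,"pics/w11.png",3.7);crop(g,300,180,400,320,"pics/s11.png",4.2);
E
```

```text
[384.57122851 263.44193345 158.35306419] [-0.8558054  -0.1674216  -0.39742129]
```

View pics/w11.png

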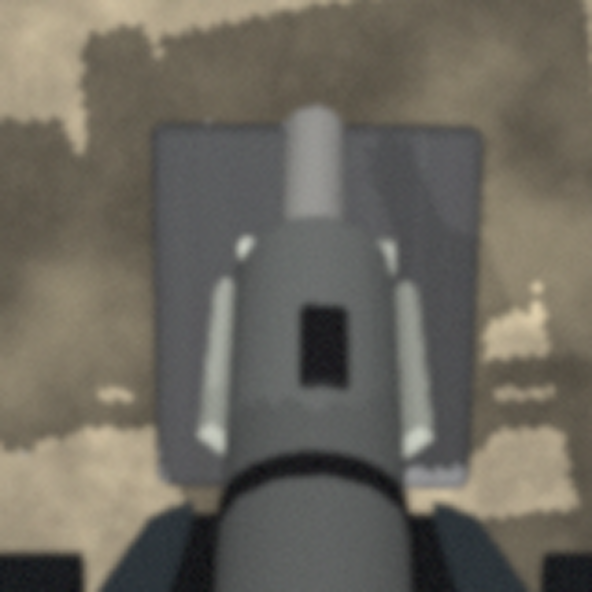

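View pics/s11.png

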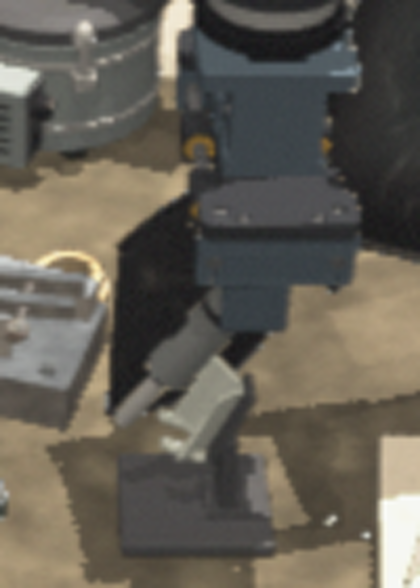

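{"name": "arm_command", "arguments": {
  "deltas": [
    [0.1,[0,0,-8],0],
    [0.1,[0,0,-16],0],
    [0.1,[0,0,-23],0],
    [0.1,[-0.3,-0.1,-28],0],
    [0.1,[-0.6,-0.2,-31],0],
    [0.1,[-1,-0.4,-33],0],
    [0.1,[-1,-0.4,-34.5],0],
    [0.1,[-1,-0.4,-34.5],0]
  ]
}}

```text
time_s: 21.8
ee_pos: [383.2, 263.1, 123.1]
ee_rot: [159.8, 90.0, 2.3]
force: [1.2, 0.7, -0.3]
gripper_width: 25.6
```

```bash
python3 - <<'E'
from h import *
import pickle
f=cams.grab_frame("wrist");g=cams.grab_frame("side")
s=env.state();print(s["ee_pos"],s["force"])
crop(f,240,80,400,240,"pics/w12.png",3.7);crop(g,300,180,400,320,"pics/s12.png",4.2);
E
```

```text
[383.15674421 263.12798498 123.14956088] [ 0.32107129 -0.75475413 -0.53161495]
```

View pics/w12.png

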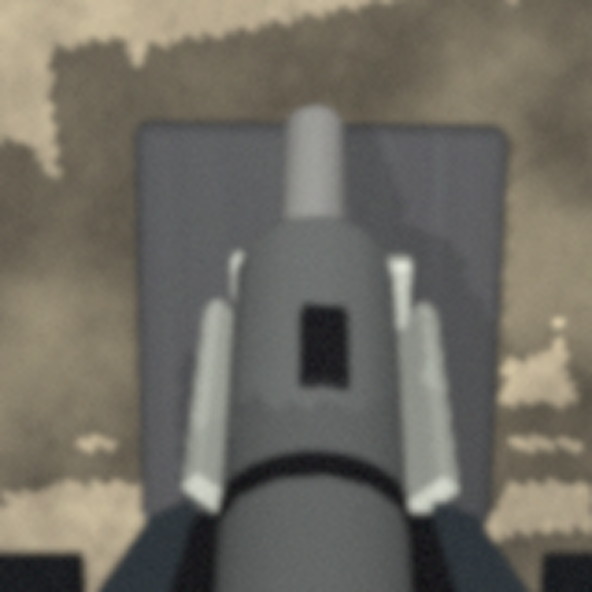

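View pics/s12.png

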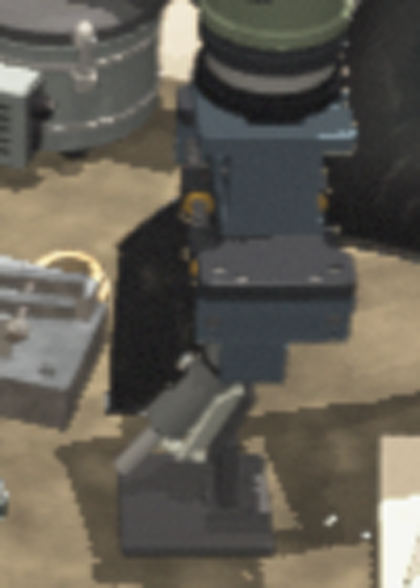

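{"name": "arm_command", "arguments": {
  "deltas": [
    [0.29,[0,0,0],0],
    [0.3,[0,0,0],0],
    [0.32,[0,0,0],0],
    [0.34,[0,0,0],0],
    [0.36,[0,0,0],0],
    [0.36,[0,0,0],0],
    [0.36,[0,0,0],0]
  ],
  "grip_force": 4
}}

```text
time_s: 22.6
ee_pos: [382.9, 263.1, 123.0]
ee_rot: [57.6, 90.0, -99.9]
force: [-0.6, -0.4, -0.3]
gripper_width: 32.6
```

```bash
python3 - <<'E'
from h import *
import pickle
f=cams.grab_frame("wrist");g=cams.grab_frame("side")
s=env.state();print(s["ee_pos"],s["force"])
crop(f,240,80,400,240,"pics/w13.png",3.7);crop(g,300,180,400,320,"pics/s13.png",4.2);
E
```

```text
[382.87217477 263.03709975 122.96088077] [0.47894895 0.67821724 0.58953194]
```

View pics/w13.png

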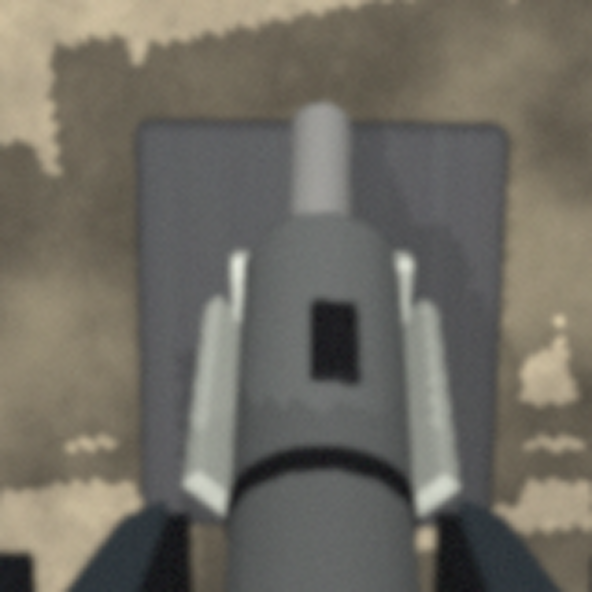

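View pics/s13.png

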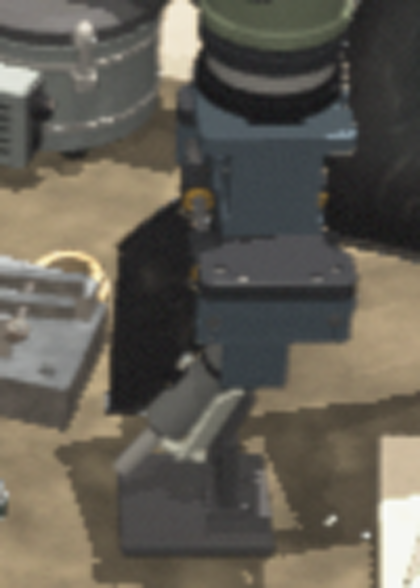

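```bash
python3 - <<'E'
from h import *
import pickle
F=pickle.load(open("f0.pkl","rb"))
print(tri([(F["side"],(268,258)),(F["top"],(246,180))]).round(),tri([(F["side"],(290,292)),(F["top"],(218,190))]).round())
for uv in [(225,175),(268,178),(268,205)]: print(onz(F["top"],uv,80).round())
crop(F["side"],240,230,330,330,"pics/vise.png",6);crop(F["top"],195,160,320,220,"pics/vise2.png",6)
E
```

```text
[584. 317. 115.] [529. 387. 101.]
[606. 385.  80.]
[599. 265.  80.]
[523. 261.  80.]
```

View pics/vise.png

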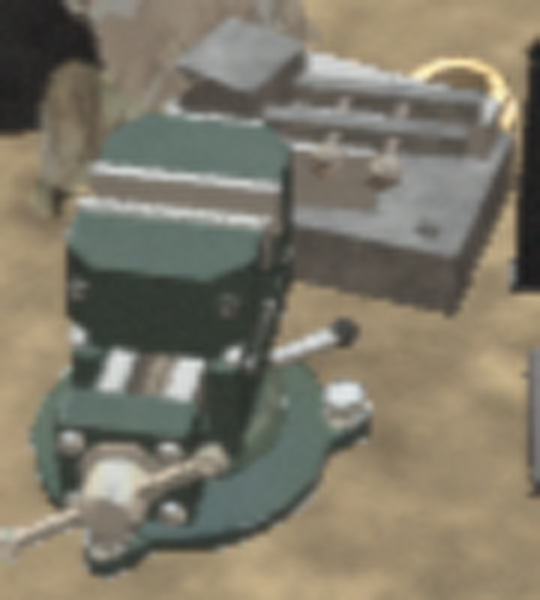

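View pics/vise2.png

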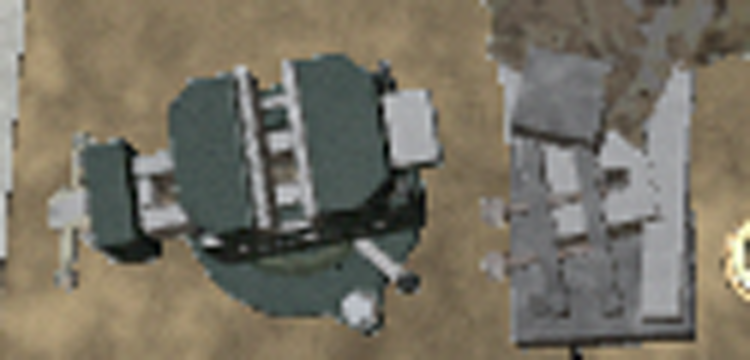

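{"name": "arm_command", "arguments": {
  "deltas": [
    [0.5,[0,0,0],0],
    [0.5,[0,0,0],0],
    [0.5,[0,0,10],0],
    [0.5,[0,0,35],0],
    [0.5,[0,0,75],0],
    [0.5,[0,0,115],0],
    [0,[15,6,130],0],
    [0,[45,18,130],0],
    [0,[70,29,130],0],
    [0,[82,33.8,115],0],
    [0,[82,33.8,80],0],
    [0,[82,33.8,40],0],
    [0,[82,33.8,5],0],
    [0,[82,33.8,-20],0],
    [0,[82,33.8,-32],0],
    [0,[82,33.8,-35],0],
    [0,[82,33.8,-35],0]
  ]
}}

```text
time_s: 24.4
ee_pos: [465.0, 297.0, 88.3]
ee_rot: [177.5, 90.0, 20.0]
force: [-0.6, 0.4, 0.0]
gripper_width: 0.6
```

```bash
python3 - <<'E'
from h import *
import pickle
g=cams.grab_frame("side");h=cams.grab_frame("top")
s=env.state();print(s["ee_pos"],s["force"])
crop(g,280,180,400,320,"pics/s14.png",4.2);crop(h,220,170,320,270,"pics/t14.png",6)
E
```

```text
[465.66483283 297.35230793  89.30622057] [-0.30062469 -0.57922401  0.10187475]
```

View pics/s14.png

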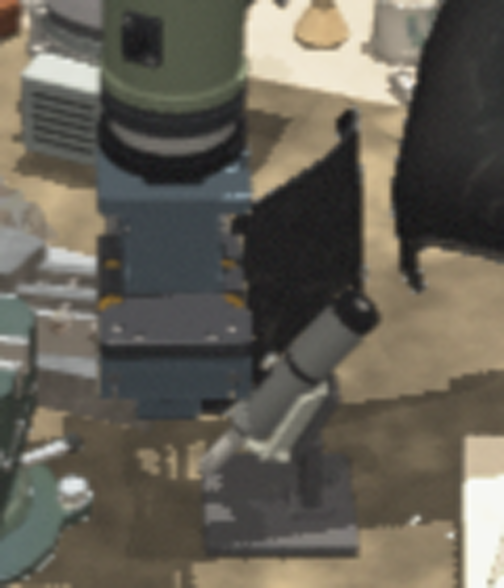

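View pics/t14.png

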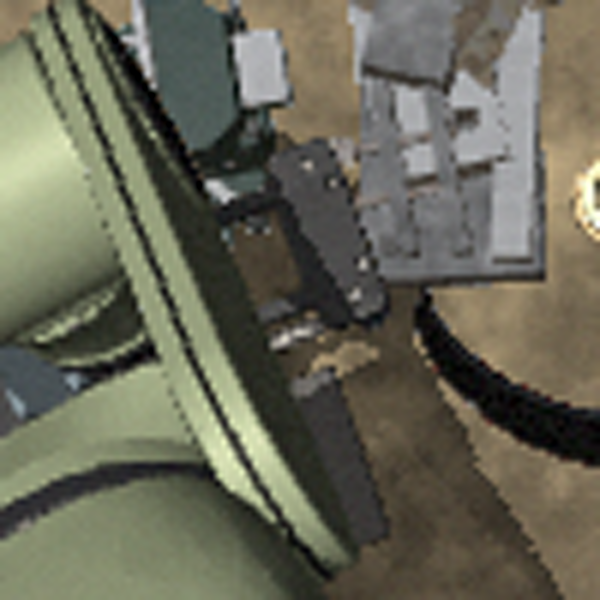

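{"name": "arm_command", "arguments": {
  "deltas": [
    [0,[-4,-1.6,0],0],
    [0,[-8,-3.3,0],0],
    [0,[-12,-4.9,0],0],
    [0,[-15,-6.2,0],0],
    [0,[-17,-7,0],0],
    [0,[-19,-7.8,0],0],
    [0,[-20,-8.2,0],0],
    [0,[-21,-8.7,0],0],
    [0,[-22,-9.1,0],0],
    [0,[-22,-9.1,0],0]
  ]
}}

```text
time_s: 25.5
ee_pos: [442.8, 287.7, 87.9]
ee_rot: [49.2, 90.0, -108.3]
force: [0.3, 0.0, -0.1]
gripper_width: 0.3
```

```bash
python3 - <<'E'
from h import *
import pickle
g=cams.grab_frame("side");f=cams.grab_frame("wrist")
s=env.state();print(s["ee_pos"],s["force"])
crop(g,280,180,400,320,"pics/s15.png",4.2);crop(f,200,100,440,340,"pics/w15.png",2.5)
E
```

```text
[442.88057843 287.71687304  87.93185115] [0.12659623 0.06796239 0.07580517]
```

View pics/s15.png

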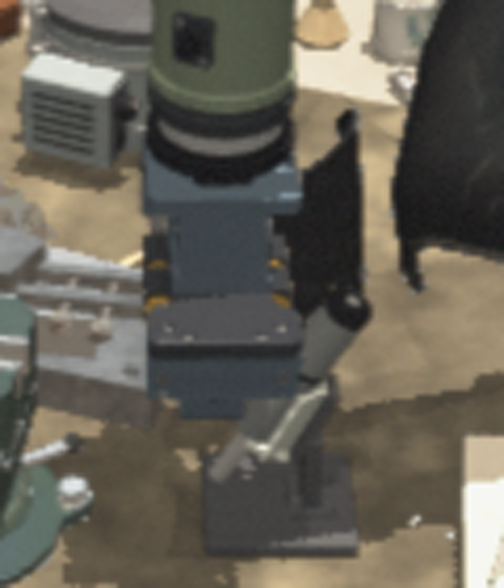

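{"name": "arm_command", "arguments": {
  "deltas": [
    [0,[-0.9,-0.4,0],0],
    [0,[-1.8,-0.8,0],0],
    [0,[-2.3,-1,0],0],
    [0,[-2.3,-1,0],0]
  ]
}}

```text
time_s: 26.0
ee_pos: [440.4, 286.7, 88.0]
ee_rot: [32.7, 90.0, -124.9]
force: [-0.1, 0.6, 0.3]
gripper_width: 0.5
```

```bash
python3 - <<'E'
from h import *
g=cams.grab_frame("side")
s=env.state();print(s["ee_pos"],s["force"])
crop(g,280,180,400,320,"pics/s16.png",4.2)
E
```

```text
[440.46583578 286.68145949  87.97194195] [ 0.83507881 -0.42924132  0.04590034]
```

View pics/s16.png

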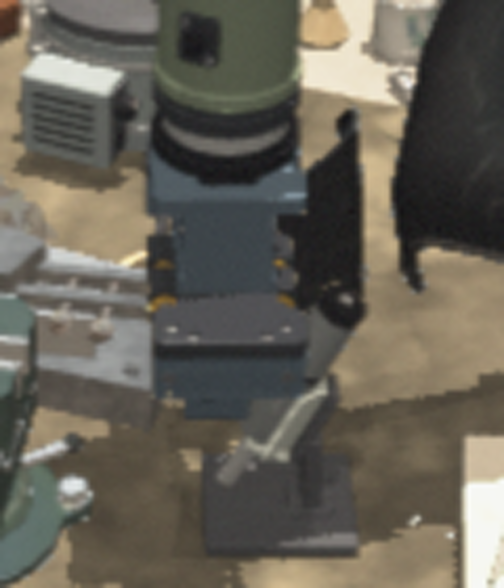

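```bash
python3 - <<'E'
from h import *
g=cams.grab_frame("side")
crop(g,310,230,390,320,"pics/s17.png",6.6)
E
```

```text
(no output)
```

View pics/s17.png

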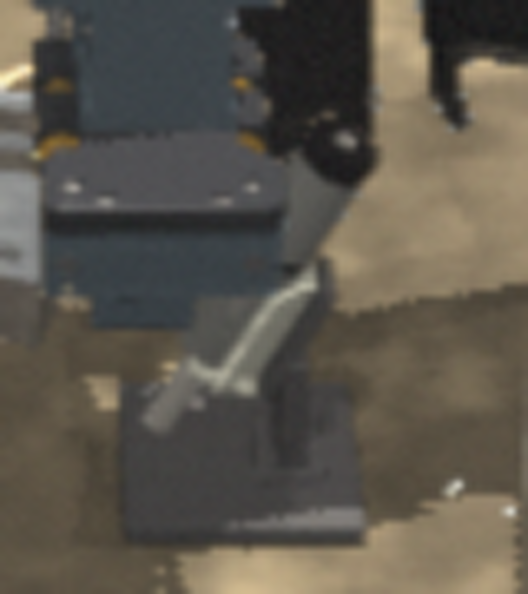

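{"name": "arm_command", "arguments": {
  "deltas": [
    [0,[5,2,0],0],
    [0,[14,5.8,0],0],
    [0,[23,9.5,10],0],
    [0,[23,9.5,50],0],
    [0,[23,9.5,100],0],
    [0,[23,9.5,150],0],
    [0.3,[23,9.5,200],0],
    [0.3,[26,-10,230],-0.05],
    [0.3,[33,-50,240],-0.15],
    [0.3,[41,-95,240],-0.25],
    [0.3,[49,-140,240],-0.35],
    [0.3,[57,-185,240],-0.412],
    [0.3,[65,-230,240],-0.412],
    [0.3,[73,-275,240],-0.412],
    [0.3,[82,-320,235],-0.412],
    [0.3,[92,-360,225],-0.412],
    [0.3,[100,-390,215],-0.412],
    [0.3,[105.7,-410,212],-0.412],
    [0.3,[105.7,-413.7,210],-0.412],
    [0.3,[105.7,-413.7,210],-0.412]
  ]
}}

```text
time_s: 28.1
ee_pos: [546.4, -127.2, 297.5]
ee_rot: [-35.4, 89.9, 143.3]
force: [0.4, -0.7, -0.4]
gripper_width: 27.5
```

```bash
python3 - <<'E'
from h import *
g=cams.grab_frame("side");h=cams.grab_frame("top");f=cams.grab_frame("wrist")
s=env.state();print(s["ee_pos"],s["force"],s["gripper_width"])
crop(g,310,230,390,320,"pics/s18.png",6.6);crop(h,230,215,310,275,"pics/t18.png",10);crop(f,200,60,440,240,"pics/w18.png",3.3)
E
```

```text
[ 546.34804755 -125.87506754  298.49550691] [-0.62318222 -0.39479024  0.40330255] 27.492598157388223
```

View pics/s18.png

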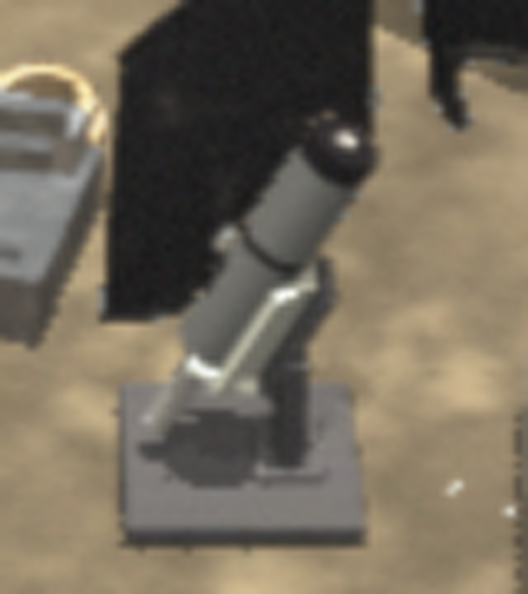

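View pics/t18.png

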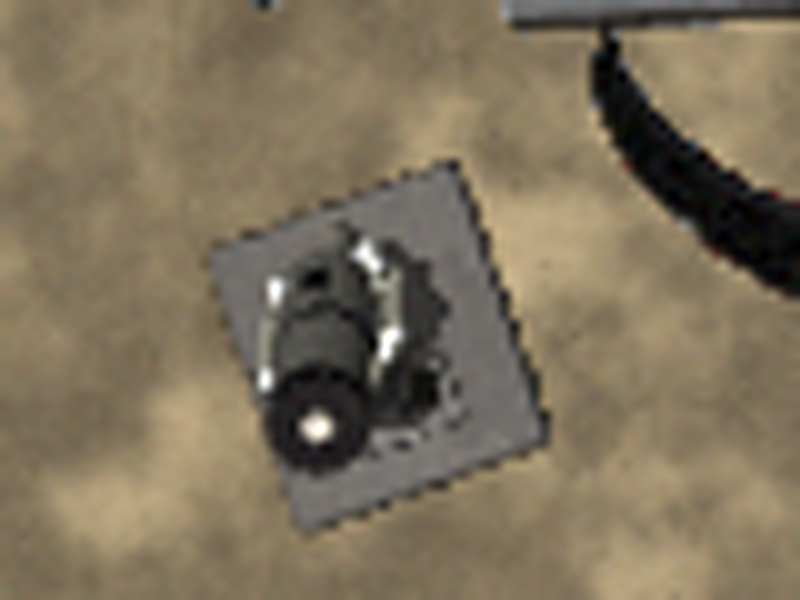

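View pics/w18.png

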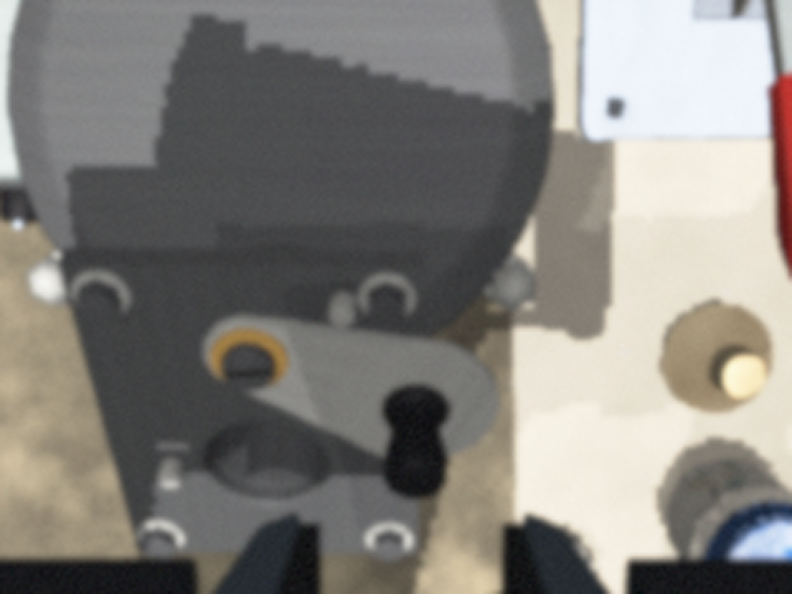

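{"name": "arm_command", "arguments": {
  "deltas": [
    [0.3,[0,0,-40],0],
    [0.3,[0,0,-75],0],
    [0.3,[0,0,-90],0],
    [0.3,[0,0,-97.7],0],
    [0.3,[0,0,-97.7],0],
    [0.3,[0,0,-97.7],0]
  ]
}}

```text
time_s: 28.85
ee_pos: [547.1, -126.7, 201.6]
ee_rot: [166.6, 89.9, -14.5]
force: [0.9, 0.7, 0.7]
gripper_width: 27.3
```

{"name": "arm_command", "arguments": {
  "deltas": [
    [0.3,[0,3,0],0],
    [0.3,[0,6,0],0],
    [0.3,[-3,8,-2],0],
    [0.3,[-6,9.7,-4.3],0],
    [0.3,[-9.3,11.5,-6.6],0],
    [0.3,[-12,14,-8.5],0],
    [0.3,[-14.5,16.7,-10.3],0],
    [0.3,[-16.8,19.5,-12],0],
    [0.3,[-18.7,23,-13.4],0],
    [0.3,[-20.4,26.5,-14.7],0],
    [0.3,[-21.9,30.2,-15.8],0],
    [0.3,[-22.7,33.5,-16.5],0],
    [0.3,[-23.4,37,-17],0],
    [0.3,[-23.9,40.3,-17.4],0],
    [0.3,[-24,42,-17.5],0],
    [0.3,[-24,42,-17.5],0]
  ]
}}

```text
time_s: 30.45
ee_pos: [522.7, -84.3, 183.0]
ee_rot: [-142.5, 89.9, 36.4]
force: [-0.2, -0.7, -0.2]
gripper_width: 27.5
```

```bash
python3 - <<'E'
from h import *
f=cams.grab_frame("wrist");s=env.state();print(s["ee_pos"],s["force"],s["gripper_width"])
crop(f,200,80,440,260,"pics/w19.png",3.3)
E
```

```text
[522.83182121 -84.4145078  183.05170006] [ 0.63007185 -0.23285939  0.70565256] 27.403568867078803
```

View pics/w19.png

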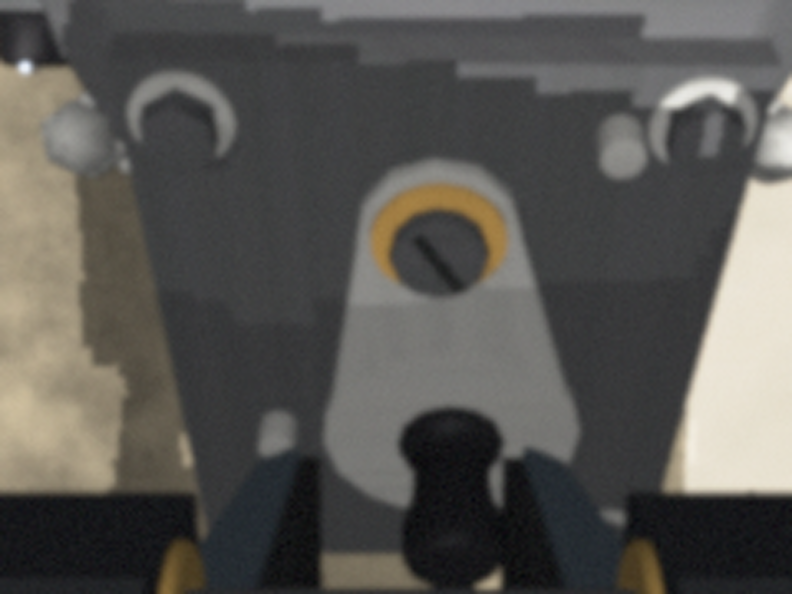

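{"name": "arm_command", "arguments": {
  "deltas": [
    [0.3,[0,1,0],0],
    [0.3,[0,2,0],0],
    [0.3,[0,2.7,0],0],
    [0.3,[0,3.3,0],0],
    [0.3,[0,3.3,0],0]
  ]
}}

```text
time_s: 31.0
ee_pos: [522.4, -81.6, 182.8]
ee_rot: [174.5, 90.0, -6.6]
force: [0.7, 0.4, 0.6]
gripper_width: 27.4
```

```bash
python3 - <<'E'
from h import *
f=cams.grab_frame("wrist");s=env.state();print(s["ee_pos"],s["force"],s["gripper_width"])
crop(f,200,80,440,260,"pics/w20.png",3.3)
E
```

```text
[522.41218129 -81.61590294 182.80260059] [ 0.17204003 -1.11052345 -0.31535097] 26.77491147766546
```

View pics/w20.png

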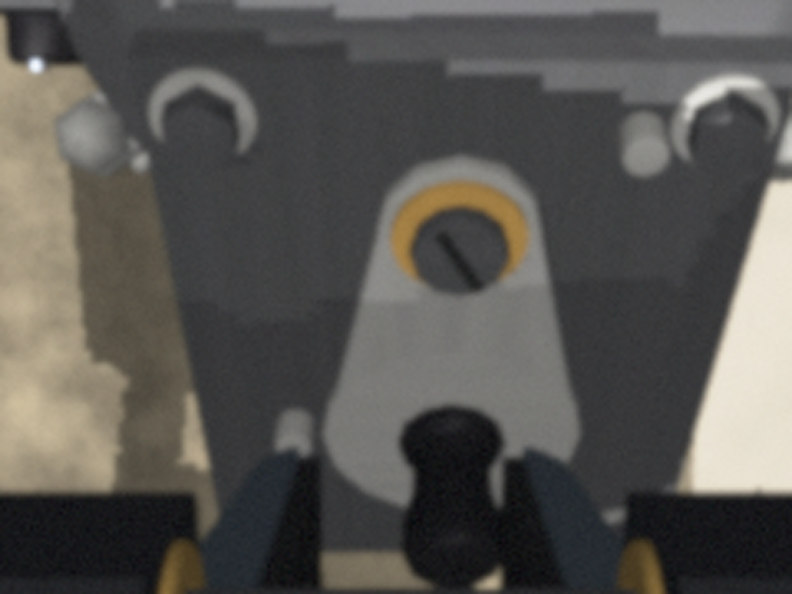

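{"name": "arm_command", "arguments": {
  "deltas": [
    [0.3,[0,0.6,0],0],
    [0.3,[0,1.2,0],0],
    [0.3,[0,1.8,0],0],
    [0.3,[0,2.4,0],0],
    [0.3,[0,2.4,0],0]
  ]
}}

```text
time_s: 31.55
ee_pos: [522.3, -80.9, 182.7]
ee_rot: [93.4, 89.8, -87.7]
force: [0.6, -7.3, -1.2]
gripper_width: 27.6
```

```bash
python3 - <<'E'
from h import *
f=cams.grab_frame("wrist");s=env.state();print(s["ee_pos"],s["force"],s["gripper_width"])
crop(f,200,80,440,260,"pics/w21.png",3.3)
E
```

```text
[522.36586206 -80.92672746 182.77133176] [ 0.92339645 -6.06012304 -2.19641988] 26.9149586088988
```

View pics/w21.png

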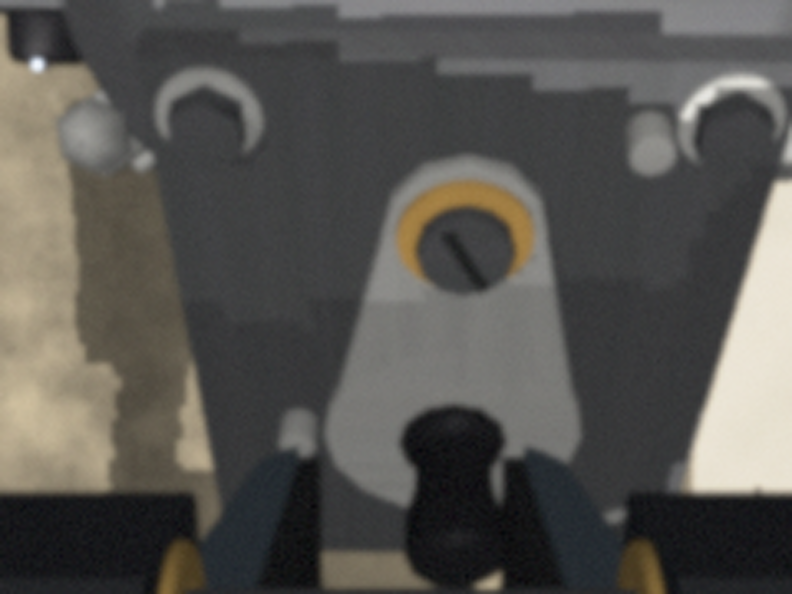

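{"name": "arm_command", "arguments": {
  "deltas": [
    [0.3,[0,-2,0],0],
    [0.3,[0,-5,0],0],
    [0.3,[0,-8,0],0],
    [0.3,[0,-8,3],0],
    [0.3,[0,-8,15],0],
    [0.3,[0,-8,40],0],
    [0.3,[0,-8,80],0],
    [0.3,[-15,-6,120],0],
    [0.3,[-20,-5,155],0],
    [0.3,[-20,-5,157],0],
    [0.3,[-20,-5,157],0]
  ]
}}

```text
time_s: 32.7
ee_pos: [502.5, -84.1, 341.3]
ee_rot: [173.3, 89.8, -7.9]
force: [-0.0, -0.0, -1.4]
gripper_width: 27.4
```

```bash
python3 - <<'E'
from h import *
import pickle
f=cams.grab_frame("wrist");g=cams.grab_frame("side");h=cams.grab_frame("top");s=env.state();print(s["ee_pos"],s["force"],s["gripper_width"])
pickle.dump(dict(w=f,side=g,top=h),open("f9.pkl","wb"))
crop(f,250,60,390,190,"pics/w22.png",4.6)
F=pickle.load(open("f0.pkl","rb"))
for n,q in(("side",g),("top",h)):
    d=np.abs(q["img"].astype(int)-F[n]["img"]).sum(2)>60
    cv2.imwrite(f"pics/d_{n}.png",(d*255).astype(np.uint8))
crop(h,340,120,480,240,"pics/t22.png",5)
E
```

```text
[501.7494917  -84.06302287 338.37375574] [-0.85631923 -0.90765439  0.23128904] 27.68102944680226
```

View pics/w22.png

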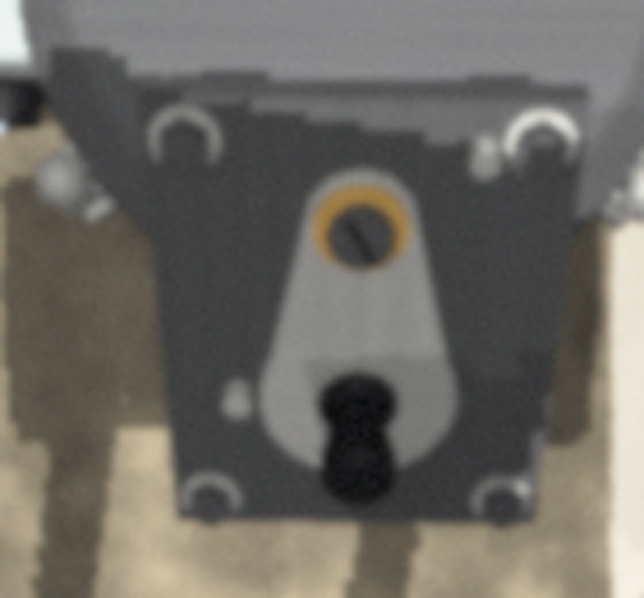

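View pics/d_side.png

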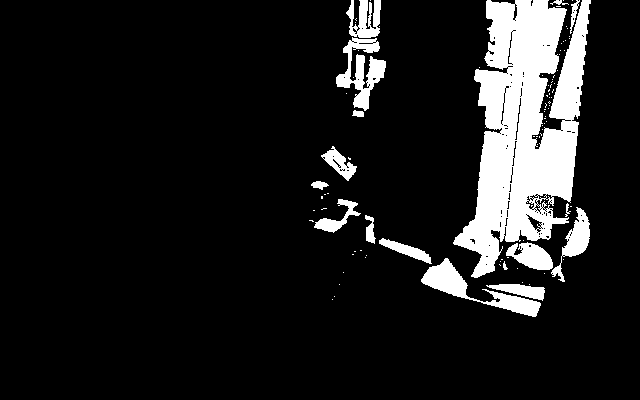

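View pics/d_top.png

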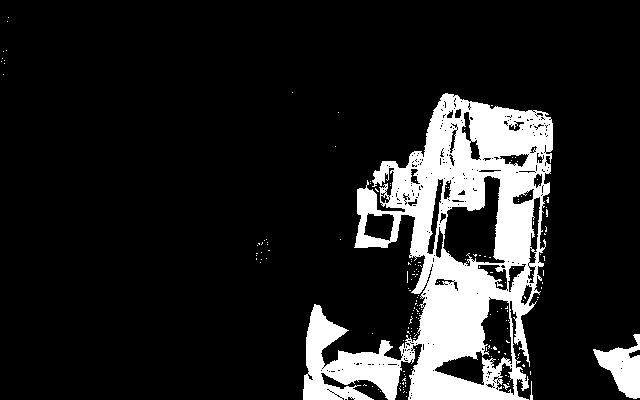

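```bash
python3 - <<'E'
from h import *;from geo import *
import pickle
from scipy.optimize import least_squares
F=pickle.load(open("f9.pkl","rb"));f=F["w"]
crop(f,290,125,370,180,"pics/w22c.png",10)
W=lambda u,v:np.array([u/4.6+250-.4,v/4.6+60-.4])
# flange pts: bottom corners, bolts pairs (unknown loc -> symmetric), screw
def res(q):
    Rp=Rport(q[2]);c=np.array([q[0],q[1],161.5])
    pr=lambda X:proj(f,Rp@np.array(X)+c)[0]
    r=[pr((-38,40,0))-W(180,520),pr((-38,-40,0))-W(535,520),pr((42,0,8))-W(362,236),pr((42+11,0,3))*0]
    b=q[3];d=q[4]
    r+=[pr((b,d,6))-W(184,140),pr((b,-d,6))-W(541,142),pr((q[5],d,6))-W(210,498),pr((q[5],-d,6))-W(501,498)]
    return np.ravel(r)
s=least_squares(res,[542,-88,-1.6,56,30,-28]);print(s.x.round(1),res(s.x).round(1))
q=s.x;Rp=Rport(q[2]);c=np.array([q[0],q[1],161.5])
for nm,X in [("pin0",(0,24.5,0)),("pin6",(0,24.5,6)),("pin2 6",(56.5,-22,6)),("plateL",(0,22,3)),("plateR",(0,-22,3)),("knob28",(0,0,28)),("knob mid",(0,0,18)),("knob -y 0.05rad",(0.05,-2.1,28))]:
    print(nm,((proj(f,Rp@np.array(X)+c)[0]+.4-[250,60])*4.6).round(1))
E
```

```text
[540.7 -87.   -1.4  60.4  31.4 -25.7] [-0.5 -0.2  0.1  0.1 -0.2  0.1  0.   0.  -0.   0.  -0.1 -0.   0.3 -0.1
  0.4  0.1]
pin0 [239.6 386.5]
pin6 [238.4 405.5]
pin2 6 [485.7 161.3]
plateL [251.2 396. ]
plateR [465.7 396.9]
knob28 [359.1 479.7]
knob mid [358.8 445.4]
knob -y 0.05rad [369.8 479.5]
```

View pics/w22c.png

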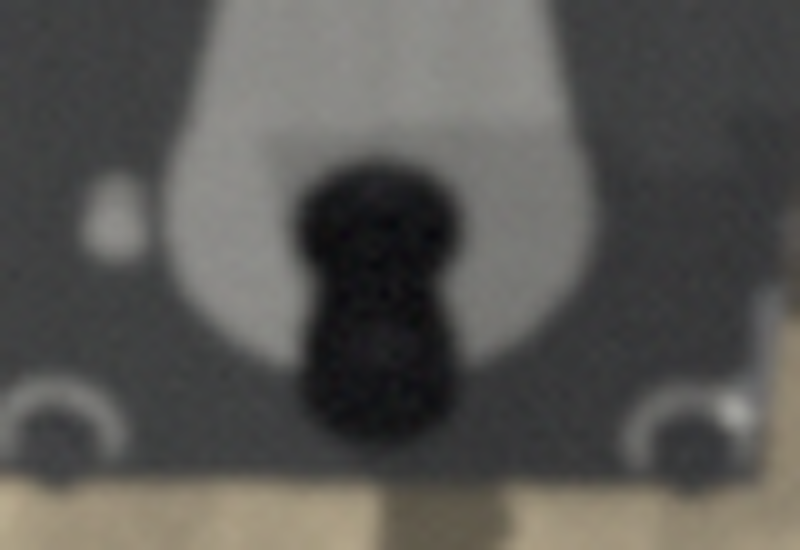

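```bash
python3 - <<'E'
from workcell import env
s=env.state();print(s["time_s"],s["force"]);print(env.job_done())
E
```

```text
32.85 [-0.85631923 -0.90765439  0.23128904]
the job is handed in; nothing more can be done
None
```

The job is done and handed in at 32.9 s, with the gripper clear of everything.

- **Opening:** I swung the cover open to about 1.3 rad. The top and wrist pictures showed the port fully uncovered.
- **Inspection:** The stand holds the pen at 25° and the tube leans 35°, so I tilted the pen in the grip against the trough before lifting it. The pictures put it at 35.7° from vertical. I held the lens about 25 mm in front of the hole, about 1 mm off its centre, for about 4.2 s.
- **Pen return:** When I let go, the pen stayed tilted on the trough edge instead of dropping into its seat. I pushed it in gently with closed fingers from the open side. The side and top pictures then matched the ones from before the job.
- **Cover:** I pushed it shut until it stopped, at about 6–7 N. The picture fit put the knob within about 0.01 rad of shut. That picture also seemed to show a gap of about 1.5 mm between the plate and the stop pin, which doesn't fit with full contact. I relied on the felt stop and the knob position, and did not check the gap further.
- **Bystanders:** The side picture compared with the start showed no change at the bottle, the sprue cone or the emery roll. The top picture showed none at the emery roll, but the arm covered part of that view, so I did not get a clean top check of the bottle and cone. I saw no sign of the pen touching the furnace.

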